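# Free the shaker tub, nest the tub set and lock it in its cradle

## Robot

A 6-joint arm with a two-finger parallel gripper is mounted at the origin on the work surface. World frame = base frame: x ahead of the robot, y to its left, z up, the work surface at z = 0. Lengths are in mm, angles in rad, forces in N, time in s.
With the tool pointing down it reaches from about 275 to 725 mm from the base axis. Payload 5.6 kg.
Tool frame: the origin (TCP) lies on the centre line of the jaws, within the pads' length; the fingertips stand 14 mm ahead of it and the grasp point (between the pads) lies 5 mm behind it; z points along the fingers, x is the direction in which the jaws open and shut, and the axes are right-handed (so a half turn about z gives the same grasp; the last joint's range is limited). The gripper opens to 85 mm and grips with 20 to 120 N. Pads are 22 mm wide; open, the fingers measure 114 mm over their backs; the gripper's body (76 mm by 85 mm) begins 54 mm behind the grasp point. The pads swing forward as they close: fully open they stand 13 mm farther back than shut.
Start: joints at [-0.952, 0.255, 0.108, 0, -1.424, -0.285], TCP at [180.219, -519.629, 245.283] pointing down, gripper open.
Joint ranges: [-2.95, 2.95], [-1.21, 1.97], [-1.09, 1.5], [-2.87, 1.71], [-2.94, -0.07], [-3.05, 3.05]. Speed limits (rad/s): [2.57, 2.57, 3.14, 3.14, 3.14, 3.14].

## Interface

Orientations are given as a unit quaternion [x, y, z, w].
In Python, from workcell import manip gives the robot as it stands.
- The arm moves only by the shell command python3 -m jog 'ROWS' [FORCE]. ROWS is JSON, a list of rows, each a list of 7 numbers: the shift along the world's x, y, z in cm, then the turn, a rotation vector about the world's x, y, z in degrees, then the closure, from -1 (fully open) to 1 (shut). A call has 1 to 5 rows; each row shifts and turns the commanded pose from where the row before left it; what a row does not reach is not made up. A row lasts 1/10 s, in which the tool goes at most 50 mm and 8.59 degrees, less where a joint would pass 70% of its speed; a pose out of reach is approached as far as the arm can. A call is refused whole if a number of a shift passes 5 or a number of a turn 8.59, either way. A call with a gripper value outside its range is refused whole. The fingers move at their own pace and stop on an object; FORCE is the grip in N (left out, the last holds). Time passes only in rows, so rows that do not move let the fingers close. It gives the time, the measured TCP pose, the force and the opening at its end, in the units of the state.
- manip.get_obs(): the state, without advancing time (a new reading comes with each control period).
- manip.get_image(name): name is "side" or "top"; returns (picture, depth): 480x640x3 uint8, blue, green, red; 480x640 float32, mm along the optical axis (not along the pixel's ray), 0 where there is no reading.
- manip.camera_params(name): a dict with "fx", "fy", "cx", "cy" (pixels), "R" (3x3) and "t" (3): a world point X has camera coordinates R X + t. Camera axes: x right, y down, z forward; pixel columns grow to the right and rows downward; lengths in mm; the calibration is good to about 2 mm. A picture is of the moment at which its call begins. camera_params takes no time and is no camera call.
- manip.sign_off(): hands the job in, once; it reports no verdict.
The state is a dict: "clock": time; "joint_positions": joint angles; "joint_velocities": joint speeds; "effort": joint torques, N m; "tcp_pos": TCP position; "tool_rot": TCP orientation; "wrist_force": force on the tool from outside, world axes, zero at the start; "moment": the same for the moment, N m; "gripper_width": finger opening in mm.
Only numpy, scipy, OpenCV 4.12 (cv2) and the standard library are available. Lean on these libraries where they do the work, as an engineer would, in place of code of your own. Each camera call takes 0.05 s, during which the arm holds its last target.

## Task

The big blue tub is held on the bench shaker by the red T-knob, which has a left-hand thread: feel which way it gives and loosen it, clockwise seen from above, by at least half a turn. Then stand the blue tub on the cradle board, between the V stop and the clamp pad, and nest all the other tubs on the bench inside it in size order, each one standing flat in the next larger. When all are in, push the red clamp handle over past its centre so that it locks and the pad holds the nest against the V stop; leave everything else on the bench where it is.

Things in the scene. Friction and masses are not known exactly. Their poses are not given: they have to be found in the camera images.
- knob (a joint): turning of the red T-knob on the shaker, rad: 0 = tight, grows as it is turned CLOCKWISE seen from above (left-hand thread); dead stops at 0 and 3.6. Starts at 0 to 0.3; must pass 2.6 (3.2 is a good aim). It rises 5 mm per rad, has about 0.12 N m of friction and stays where it is left.
- knob_grip (a point): middle of the red T-bar on the knob's vertical axis; turns and rises with it. The bar is 56 mm long (this point's x), 14 wide (its y), from 18 below to 12 above this point. At the knob's foot a steel flange, 52 across, overlaps the blue tub's foot by 8 mm, about 1 mm above it when tight.
- shaker_place (a point): centre of the blue tub's place on the shaker's top, 45 mm above the bench; x points to the knob's axis, 90 mm away. Curbs 4 mm high stand 75 mm out at -x and towards both y sides. To take the tub off the loosened knob: lift it 7 to 8 mm (over the curbs, below the raised flange), slide 25 mm or more along -x clear of the flange, lift away.
- tub1: Blue round open tub, 120 mm outside, bore 112, wall and floor 4 thick, rim 55 high. Foot flange 144 across, 10 high. 220 g. Starts on the shaker, ear not towards the knob. Upright yellow ear on the rim at its own +x: 8 thick along x (centre 60 from the axis), 20 wide, top 38 above the rim; pinch it across its thickness (radially) to carry. Origin: centre of the underside, z up.
- tub2: White round open tub, 101 mm outside, bore 93, wall and floor 4 thick, rim 58 high. 140 g. May be absent. Upright yellow ear on the rim at its own +x: 8 thick along x (centre 50.5 from the axis), 20 wide, top 38 above the rim; pinch it across its thickness (radially) to carry. Origin: centre of the underside, z up.
- tub3: Green round open tub, 82 mm outside, bore 74, wall and floor 4 thick, rim 61 high. 100 g. May be absent. Upright yellow ear on the rim at its own +x: 8 thick along x (centre 41 from the axis), 20 wide, top 38 above the rim; pinch it across its thickness (radially) to carry. Origin: centre of the underside, z up.
- tub4: Orange round open tub, 63 mm outside, bore 55, wall and floor 4 thick, rim 64 high. 80 g. May be absent. Upright yellow ear on the rim at its own +x: 8 thick along x (centre 31.5 from the axis), 20 wide, top 38 above the rim; pinch it across its thickness (radially) to carry. Origin: centre of the underside, z up.
- tub5: Grey round open tub, 44 mm outside, bore 36, wall and floor 4 thick, rim 67 high. 60 g. May be absent. Upright yellow ear on the rim at its own +x: 8 thick along x (centre 22 from the axis), 20 wide, top 38 above the rim; pinch it across its thickness (radially) to carry. Origin: centre of the underside, z up.
- seat (a point): centre of the blue tub's underside on the cradle board (12 mm above the bench) when its foot touches both faces of the V stop. The V stop (aluminium, 24 mm high) is on the +x side, the clamp pad on the -x side. With the clamp open the tub has 23 mm of free travel along x between them; the clamp pushes it home.
- handle (a joint): angle of the red clamp handle about its upright pivot, rad: 0 = open, grows counter-clockwise seen from above (towards the V stop), stop at 1.6. Centre is at 1.4: short of it the handle springs back to 0 when let go, past it it snaps to 1.6 and stays. Takes up to about 0.5 N m (6 N at the grip).
- handle_grip (a point): middle of the red grip, 85 mm from the pivot, 46 mm above the bench; its x points outward along the handle. The grip runs from 50 to 120 mm from the pivot, 16 mm wide, 22 mm tall. The handle swings level; push it sideways on its -y face with the shut fingers.
- pivot (a point): pivot of the clamp handle, 160 mm from the seat along its -x, at the grip's height; x as the seat's x. With the handle at q its direction is -150 degrees + q from x.
- pad: black sprung rubber pad of the clamp (30 mm wide, 18 mm tall), moving along the seat's x by 27 mm as the handle locks; it bears on the blue tub's foot with about 8 N.
- driver: bystander, leave alone: screwdriver, 180 mm; origin under its centre (lies along its x)
- tape: bystander, leave alone: yellow roll, 84 mm across; origin under its centre
- meter: bystander, leave alone: black hand meter, 130 x 75 x 34 mm; origin under its centre
- cells: bystander, leave alone: flat pack of four blue cells, 66 x 72 x 18 mm; origin under its centre
- carton: bystander, leave alone: cardboard box, 130 x 100 x 60 mm; origin under its centre
- jar: bystander, leave alone: jar, 70 mm across, 90 mm tall; origin under its centre
Things that resemble listed ones, but are neither listed nor needed, are in the scene too. Several things have the shape of the tub1; the one meant has the colours described above.

How it is judged:
By the outcome, as a careful person would: the job done as asked, in the order asked, and still so for the second after the job is handed in, with the robot touching nothing.
Of tub2, tub3, tub4, tub5 only 2 to 4 are there at a start; the rules pass over those that are not, and their reading is None.
At some moment in a run one of tub2, tub3, tub4 may be knocked a few centimetres aside while the robot is not near it.
It also fails if it takes over 210 s, if anything falls off the work surface, if the arm or the gripper's body presses on something with over 40 N, if the wrist force passes 120 N, or if a joint passes its speed limit or range.

## Working session

There is one attempt and no reset: what is moved stays moved. The work goes in short steps, Python scripts to look and compute and a shell command to move; the robot and the scene stay as the last step left them, time stands still between calls to the robot, and variables do not carry over. Pictures are saved under pics/ and viewed, and the job is handed in when it is done.

```bash
ls; mkdir -p pics; python3 - <<'E'
from workcell import manip
import cv2,numpy as np
print(manip.get_obs())
for n in("top","side"):
    p,d=manip.get_image(n); cv2.imwrite(f"pics/{n}0.png",p); np.save(f"pics/{n}0.npy",d)
    print(n,manip.camera_params(n))
E
```

```text
pics
{'clock': 0.0, 'joint_positions': array([-9.52383727e-01,  2.55768018e-01,  1.06994142e-01, -4.76438610e-04,
       -1.42390427e+00, -2.84616466e-01]), 'joint_velocities': array([ 6.98554849e-04,  1.53500803e-04, -9.62278526e-04, -7.77219129e-05,
       -1.63727431e-03,  1.42709969e-03]), 'effort': array([-3.01897107e-04, -3.86630774e+01,  2.37946075e+01,  5.36477476e+00,
       -5.86942115e-03, -5.54526409e-06]), 'tcp_pos': array([ 180.1066765 , -519.17326986,  244.3803139 ]), 'tool_rot': array([ 5.79842083e-01,  8.14728309e-01,  5.30959260e-04, -8.11733659e-04]), 'wrist_force': array([ 0.29160412, -0.68341816, -0.77553281]), 'moment': array([-0.01606184, -0.02572377, -0.02686482]), 'gripper_width': 85.51310314873822}
top {'fx': 527.1914268646833, 'fy': 527.1914268646833, 'cx': 316.4260996650359, 'cy': 237.41287055389918, 'R': array([[-1.10362828e-02, -9.99937853e-01, -1.57785214e-03],
       [-9.96554607e-01,  1.11286326e-02, -8.21892236e-02],
       [ 8.22016752e-02,  6.65352297e-04, -9.96615494e-01]]), 't': array([  66.22717821,  513.48057224, 1416.16586317])}
side {'fx': 498.19762404492803, 'fy': 498.19762404492803, 'cx': 316.5898632791585, 'cy': 236.13439900014617, 'R': array([[ 0.99169437, -0.12848297,  0.00586519],
       [-0.07741248, -0.63268187, -0.7705329 ],
       [ 0.10271116,  0.7636791 , -0.63737324]]), 't': array([-495.27713481,  170.49258991, 1322.39952799])}
```

View pics/top0.png

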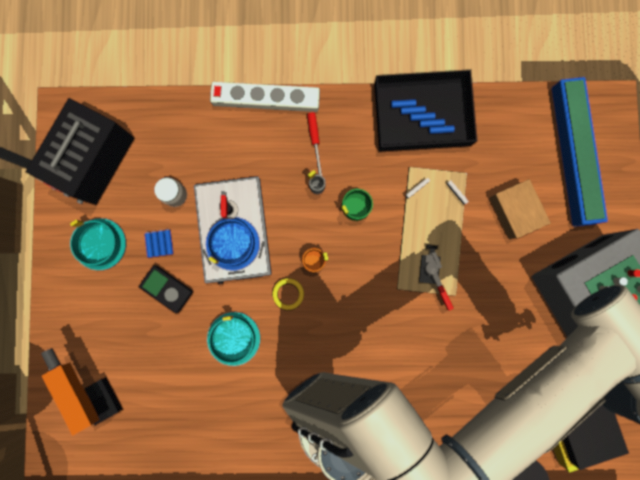

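View pics/side0.png

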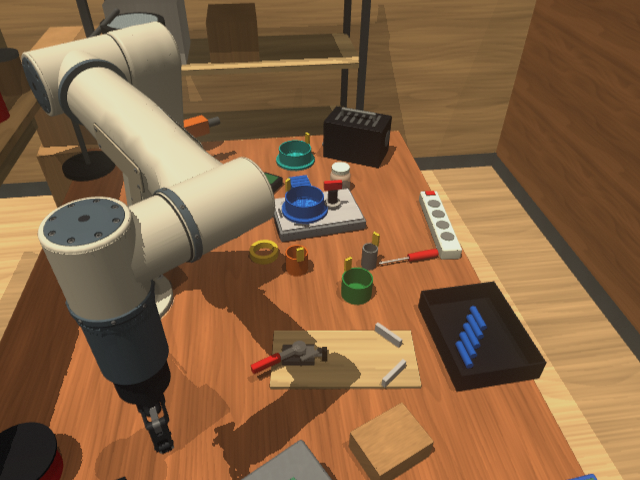

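Top picture: the blue tub is on the shaker at (232,243), with the red T-knob at (226,205). Two teal tubs at (97,243) and (233,338) have its shape. The other tubs are green (356,204), orange (313,260) and grey (316,183). The cradle board is at (433,230) and the clamp handle at (443,296). The white jar at (168,190) is not the white tub. The arm hides the area near (340,450), so tub2 could be there.

```bash
cat > h.py <<'E'
from workcell import manip
import cv2,numpy as np
def cam(n):
    c=manip.camera_params(n); return c
def ray(c,u,v):
    d=c["R"].T@np.array([(u-c["cx"])/c["fx"],(v-c["cy"])/c["fy"],1.]); o=-c["R"].T@np.array(c["t"]); return o,d
def plane(c,u,v,z):
    o,d=ray(c,u,v); return o+d*(z-o[2])/d[2]
def proj(c,X):
    p=c["R"]@np.asarray(X,float)+c["t"]; return np.array([c["fx"]*p[0]/p[2]+c["cx"],c["fy"]*p[1]/p[2]+c["cy"]])
def cloud(c,d):
    v,u=np.mgrid[0:480,0:640]; P=np.stack([(u-c["cx"])/c["fx"]*d,(v-c["cy"])/c["fy"]*d,d],-1)
    return (P-c["t"])@c["R"]
def tri(c1,p1,c2,p2):
    o1,d1=ray(c1,*p1);o2,d2=ray(c2,*p2);A=np.stack([d1,-d2],1);s=np.linalg.lstsq(A,o2-o1,rcond=None)[0]
    a=o1+d1*s[0];b=o2+d2*s[1];return (a+b)/2,np.linalg.norm(a-b)
def hsv(img,lo,hi): return cv2.inRange(cv2.cvtColor(img,cv2.COLOR_BGR2HSV),lo,hi)
def blobs(m,amin=15):
    n,l,s,c=cv2.connectedComponentsWithStats(m); return [(i,s[i],c[i]) for i in range(1,n) if s[i][4]>=amin],l
RNG=dict(yellow=((22,130,90),(33,255,255)),red=((0,190,90),(4,255,255)),green=((50,120,40),(75,255,255)),blue=((104,130,50),(122,255,255)),orange=((7,200,120),(15,255,255)))
def snap(tag):
    out={}
    for n in("top","side"):
        p,d=manip.get_image(n); cv2.imwrite(f"pics/{n}{tag}.png",p); np.save(f"pics/{n}{tag}.npy",d); out[n]=(p,d,cam(n))
    return out
def load(tag): return {n:(cv2.imread(f"pics/{n}{tag}.png"),np.load(f"pics/{n}{tag}.npy"),cam(n)) for n in("top","side")}
E
python3 - <<'E'
from h import *
S=load("0")
for n in S:
    p,d,c=S[n]; W=cloud(c,d)
    for k in ("yellow","red","green","blue"):
        b,l=blobs(hsv(p,*RNG[k]))
        for i,s,ce in b:
            w=W[(l==i)&(d>0)]
            if len(w): print(n,k,s[4],ce.round(1),np.median(w,0).round(),"z",np.percentile(w[:,2],[5,95]).round())
p=S["top"][0]
cv2.imwrite("pics/c1.png",np.hstack([cv2.resize(p[150:300,180:340],None,fx=2.5,fy=2.5,interpolation=2),cv2.resize(p[150:300,340:500],None,fx=2.5,fy=2.5,interpolation=2)]))
p=S["side"][0]
cv2.imwrite("pics/c2.png",cv2.resize(p[120:320,230:430],None,fx=3,fy=3,interpolation=2))
E
```

```text
top yellow 43 [311.3 173.9] [673.  73. 101.] z [ -2. 109.]
top yellow 31 [344.3 209.4] [581. -12.  98.] z [ 71. 102.]
top yellow 53 [ 75.9 223. ] [554. 689.  87.] z [66. 96.]
top yellow 35 [325.1 256.1] [460.  39.  99.] z [  4. 105.]
top yellow 30 [212.7 259.5] [453. 321. 138.] z [111. 140.]
top yellow 357 [285.7 292.9] [367. 150.  24.] z [ 1. 29.]
top yellow 28 [226.7 317.5] [305. 294.  92.] z [59. 94.]
top yellow 193 [566.9 459.5] [ -72. -575.   60.] z [49. 67.]
top red 38 [217.   90.5] [921. 329.  44.] z [40. 47.]
top red 239 [312.8 127.8] [818.  67.  24.] z [17. 29.]
top red 105 [223.7 206.2] [586. 292. 138.] z [130. 143.]
top red 38 [636.1 272.6] [ 406. -701.  192.] z [188. 197.]
top red 135 [445.2 298.3] [ 347. -277.   57.] z [51. 61.]
top green 666 [357.2 203.7] [608. -53.   6.] z [-0. 62.]
top green 317 [154.8 282.5] [395. 495.  36.] z [30. 40.]
top blue 1054 [573.9 155.8] [ 718. -632.   58.] z [47. 64.]
top blue 975 [422.5 116.1] [ 848. -238.   22.] z [ 3. 29.]
top blue 18 [590.  119.5] [ 822. -681.   61.] z [55. 65.]
top blue 52 [600.6 186.3] [ 639. -701.   61.] z [55. 65.]
top blue 2011 [232.5 243. ] [499. 284.  52.] z [ 45. 100.]
top blue 570 [158.4 243.3] [504. 492.  16.] z [10. 22.]
side yellow 76 [265.3 242.8] [370. 168.  23.] z [19. 26.]
side yellow 16 [299.4 248.5] [459.  38. 101.] z [ 54. 105.]
side yellow 16 [348.2 258.7] [580. -14.  97.] z [ 71. 100.]
side red 61 [331.8 182.3] [581. 291. 137.] z [131. 140.]
side red 33 [429.9 192.5] [918. 328.  44.] z [41. 48.]
side red 212 [423.  254.3] [817.  60.  22.] z [13. 26.]
side red 257 [265.1 362.6] [ 347. -282.   54.] z [44. 58.]
side green 182 [357.3 282.3] [605. -28.  55.] z [ 1. 63.]
side blue 1010 [303.  200.4] [500. 313.  55.] z [14. 99.]
side blue 940 [470.5 335.8] [ 845. -242.   22.] z [13. 26.]
side blue 71 [585.2 477.2] [ 916. -611.   59.] z [56. 61.]
```

View pics/c1.png

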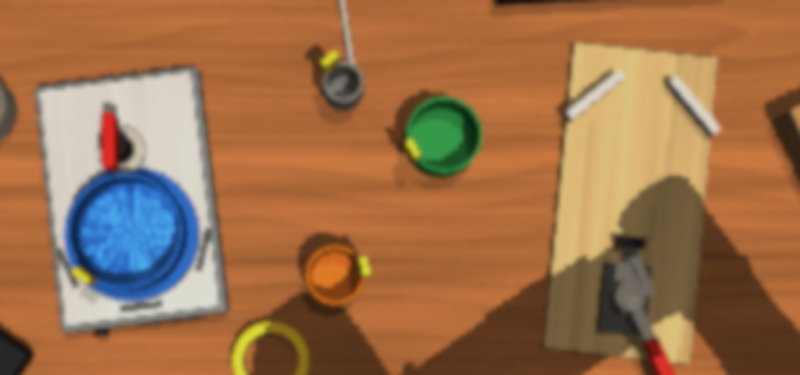

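View pics/c2.png

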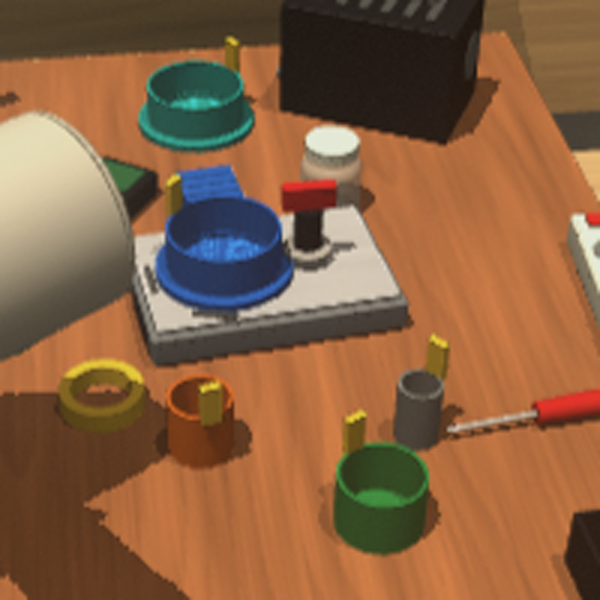

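```bash
cat >> h.py <<'E'
def circ(P):
    from scipy.optimize import least_squares
    f=lambda q:np.hypot(P[:,0]-q[0],P[:,1]-q[1])-q[2]
    m=P.mean(0); r=least_squares(f,[m[0],m[1],40],loss="soft_l1",f_scale=2); return r.x
def top_pts(W,d,mask,zlo,zhi): 
    s=(d>0)&(mask>0)&(W[...,2]>zlo)&(W[...,2]<zhi); return W[s]
E
python3 - <<'E'
from h import *
S=load("0")
for n in S:
    p,d,c=S[n]; W=cloud(c,d)
    def near(x,y,r): return (np.hypot(W[...,0]-x,W[...,1]-y)<r).astype(np.uint8)
    for nm,x,y,r,z0,z1 in (("tub1",495,285,75,92,104),("tub3",600,-40,50,55,66),("tub4",470,70,45,58,69),("tub5",650,63,36,60,72)):
        P=top_pts(W,d,near(x,y,r),z0,z1); 
        if len(P)>10:
            q=circ(P[:,:2]); print(n,nm,len(P),q.round(1),np.median(P[:,2]).round(1))
    for nm,x,y,r,z0,z1 in (("foot",495,285,85,50,60),("ear1",453,321,20,105,145),("ear3",581,-12,20,72,105),("ear4",460,39,20,74,108),("ear5",673,73,20,75,112),("tbar",586,292,40,130,145),("grip",347,-280,45,48,64),):
        P=top_pts(W,d,near(x,y,r),z0,z1)
        if len(P)>4:
            m=P.mean(0); u,s,vt=np.linalg.svd(P[:,:2]-m[:2],full_matrices=False); print(n,nm,len(P),m.round(1),"dir",np.degrees(np.arctan2(vt[0,1],vt[0,0])).round(1),(s/np.sqrt(len(P))).round(1),"zmax",P[:,2].max().round(1),
               "range",(P.min(0)).round(),P.max(0).round())
p,d,c=S["top"]
# V stop bright pieces and shaker top
m=hsv(p,(0,0,170),(180,40,255)); b,l=blobs(m,20); W=cloud(c,d)
for i,s,ce in b:
    P=W[(l==i)&(d>0)]; 
    if len(P)<5: continue
    mm=np.median(P,0); rect=cv2.minAreaRect(P[:,:2].astype(np.float32)); print("white",s[4],ce.round(1),mm.round(),[np.round(x,1) for x in rect])
m=(near(650,295,1000)*((abs(W[...,2]-45)<3)&(abs(W[...,0]-520)<150)&(abs(W[...,1]-280)<110))).astype(np.uint8)
W=cloud(c,d);m=((abs(W[...,2]-45)<3)&(abs(W[...,0]-520)<150)&(abs(W[...,1]-280)<110)&(d>0))
r=cv2.minAreaRect(W[m][:,:2].astype(np.float32)); print("shaker",r,cv2.boxPoints(r).round())
W=cloud(c,d);m=((abs(W[...,2]-12)<4)&(abs(W[...,0]-520)<190)&(abs(W[...,1]+240)<110)&(d>0))
r=cv2.minAreaRect(W[m][:,:2].astype(np.float32)); print("board",r,cv2.boxPoints(r).round())
E
```

```text
top tub1 227 [498.5 284.3  57.7] 99.0
top tub3 131 [600.5 -49.3  38.8] 61.1
top tub4 77 [452.7  68.7  29. ] 63.4
top tub5 71 [657.3  57.7  19.7] 66.6
top foot 1101 [494.4 279.9  53.6] dir 148.8 [40.5 38.5] zmax 60.0 range [417. 203.  50.] [579. 366.  60.]
top ear1 39 [450.9 319.7 132.2] dir -127.6 [6.1 2.6] zmax 142.0 range [443. 312. 107.] [459. 329. 142.]
top ear3 34 [579.8 -13.6  94.3] dir -152.1 [6.  2.5] zmax 102.7 range [571. -21.  72.] [591.  -7. 103.]
top ear4 27 [458.7  37.7 100.1] dir -170.8 [6.  2.4] zmax 106.2 range [449.  34.  81.] [470.  42. 106.]
top ear5 41 [673.7  71.1  98.6] dir 125.4 [6.2 2.7] zmax 109.3 range [667.  62.  78.] [683.  81. 109.]
top tbar 117 [587.3 294.1 138. ] dir -179.1 [16.1  3.8] zmax 144.6 range [561. 287. 130.] [615. 301. 145.]
top grip 182 [ 350.8 -276.2   55.9] dir -157.1 [21.6  4.7] zmax 63.3 range [ 316. -298.   48.] [ 387. -257.   63.]
side tub1 217 [496.4 282.9  58.1] 96.8
side tub3 155 [599.1 -50.6  38.4] 58.9
side tub4 91 [450.3  65.7  30.2] 62.0
side tub5 96 [656.3  56.5  20.1] 64.9
side foot 440 [496.6 268.2  54.4] dir -108.4 [43.8 41
[... 1706 characters left out ...]
 160.7, -233.6]), array([ 28.9, 141.2]), np.float64(32.9)]
white 135 [309.2 449.3] [-38.  90.  15.] [array([-3.8, 83. ]), array([ 51.4, 157.9]), np.float64(83.5)]
white 26 [326.5 472.8] [-39.  42. 221.] [array([-34.1,  45.3]), array([44.5,  7.4]), np.float64(36.8)]
white 195 [417.1 474.1] [129. -75. 703.] [array([125.8, -75. ]), array([24.2, 22.1]), np.float64(35.1)]
shaker ((537.6434936523438, 287.8747863769531), (264.9681701660156, 177.20993041992188), 6.975845813751221) [[395. 360.]
 [417. 184.]
 [680. 216.]
 [658. 392.]]
board ((524.3916625976562, -240.31533813476562), (216.33177185058594, 366.9816589355469), 89.45741271972656) [[ 340. -347.]
 [ 707. -350.]
 [ 709. -134.]
 [ 342. -130.]]
```

Confirmed in the crops: the blue tub with the foot flange on the white shaker, at about world (497,284), is tub1. Teal (97,243) and (233,338) are decoys. Moving to the knob next, with yaw +164° so the full clockwise turn stays in joint range.

```bash
python3 -m jog '[[2,4,0,0,0,8.2,-1],[2,4,0,0,0,8.2,-1],[2,4,0,0,0,8.2,-1],[2,4,0,0,0,8.2,-1],[2,4,0,0,0,8.2,-1]]'
python3 - <<'E'
from h import *
o=manip.get_obs(); print(o["joint_positions"].round(3),o["tcp_pos"].round(1),o["tool_rot"].round(3))
E
```

```text
clock: 0.6
tcp_pos: [280.4, -317.9, 244.9]
tool_rot: [0.255, 0.967, 0.0, -0.0]
wrist_force: [0.7, -0.1, 0.8]
gripper_width: 85.1
[-0.475  0.003 -0.188 -0.    -1.381 -0.041] [ 280.4 -317.9  244.9] [ 0.255  0.967  0.    -0.   ]
```

```bash
python3 -m jog '[[2,4,0,0,0,8.2,-1],[2,4,0,0,0,8.2,-1],[2,4,0,0,0,8.2,-1],[2,4,0,0,0,8.2,-1],[2,4,0,0,0,8.2,-1]]'
python3 -m jog '[[2,4,0,0,0,8.2,-1],[2,4,0,0,0,8.2,-1],[2,4,0,0,0,8.2,-1],[2,4,0,0,0,8.2,-1],[2,4,0,0,0,8.2,-1]]'
python3 -m jog '[[2,4,0,0,0,8.2,-0.3],[2,4,0,0,0,8.2,-0.3],[2,4,0,0,0,8.2,-0.3],[2,3.5,0,0,0,8.2,-0.3],[0,0,0,0,0,8.2,-0.3]]'
python3 - <<'E'
from h import *
o=manip.get_obs(); print(o["joint_positions"].round(3),o["tcp_pos"].round(1),o["tool_rot"].round(3),o["gripper_width"])
snap("1")
E
```

```text
clock: 1.1
tcp_pos: [380.4, -117.8, 245.2]
tool_rot: [-0.1, 0.995, 0.0, 0.0]
wrist_force: [0.9, -0.8, 0.5]
gripper_width: 85.2
clock: 1.6
tcp_pos: [480.4, 82.2, 245.1]
tool_rot: [-0.442, 0.897, 0.0, -0.0]
wrist_force: [0.1, -1.2, 1.0]
gripper_width: 85.6
clock: 2.1
tcp_pos: [561.0, 239.1, 242.1]
tool_rot: [0.729, -0.684, -0.001, 0.002]
wrist_force: [-0.1, 0.5, 0.6]
gripper_width: 55.5
[ 6.580e-01  3.790e-01  2.750e-01 -1.000e-03 -1.471e+00  9.760e-01] [561.  239.1 242.1] [ 0.729 -0.684 -0.001  0.002] 55.45391340118658
```

View pics/top1.png

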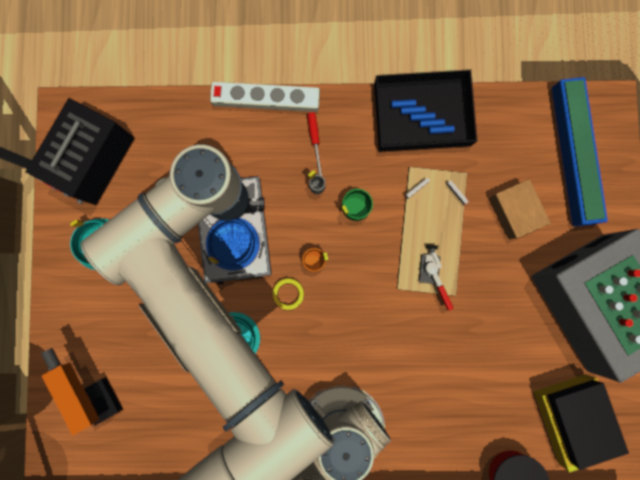

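View pics/side1.png

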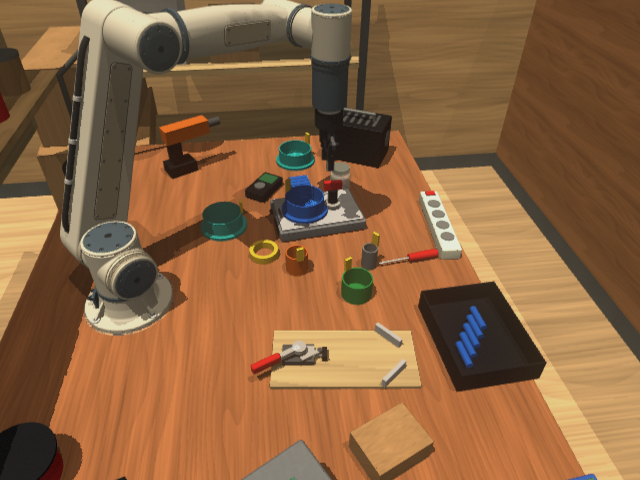

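The top view now shows no white tub anywhere, so tub2 is absent and only green, orange and grey go inside. The board and clamp are unobstructed around (433,230).

```bash
python3 -m jog '[[0,0,0,0,0,0,-0.3],[0,0,0,0,0,0,-0.3],[0,0,0,0,0,0,-0.3]]'
python3 - <<'E'
from h import *
o=manip.get_obs(); print(o["joint_positions"].round(3),o["tcp_pos"].round(1),o["tool_rot"].round(3),o["gripper_width"])
S=load("1")
P=[]
for n in S:
    p,d,c=S[n]; W=cloud(c,d)
    s=(d>0)&(hsv(p,*RNG["red"])>0)&(np.hypot(W[...,0]-350,W[...,1]+278)<70); Q=W[s]; m=Q.mean(0); vt=np.linalg.svd(Q[:,:2]-m[:2],full_matrices=False)[2]
    print(n,"handle red",m.round(1),np.degrees(np.arctan2(vt[0,1],vt[0,0])),Q.min(0).round(),Q.max(0).round())
    g=(d>0)&(abs(W[...,0]-640)<80)&(abs(W[...,1]+265)<110)&(W[...,2]>28)&(W[...,2]<45); l=cv2.connectedComponents(g.astype(np.uint8))
    for i in range(1,l[0]):
        Q=W[l[1]==i]
        if len(Q)>20: r=cv2.minAreaRect(Q[:,:2].astype(np.float32)); print(" V",len(Q),Q[:,2].mean().round(1),cv2.boxPoints(r).round().tolist())
    g=(d>0)&(abs(W[...,0]-480)<150)&(abs(W[...,1]+240)<110)&(abs(W[...,2]-12)<4); l=cv2.connectedComponentsWithStats(g.astype(np.uint8)); i=1+np.argmax(l[2][1:,4])
    print(" board z",np.median(W[l[1]==i][:,2]))
E
```

```text
clock: 2.5
tcp_pos: [560.1, 234.7, 245.9]
tool_rot: [0.725, -0.688, 0.0, -0.0]
wrist_force: [-0.7, -0.3, 0.0]
gripper_width: 55.7
[ 0.654  0.37   0.27  -0.    -1.471  0.969] [560.1 234.7 245.9] [ 0.725 -0.688  0.    -0.   ] 55.731259615126405
top handle red [ 347.  -276.6   56.4] -155.50510950905908 [ 318. -293.   44.] [ 376. -259.   66.]
 V 104 36.0 [[619.0, -189.0], [665.0, -249.0], [673.0, -243.0], [627.0, -183.0]]
 V 126 35.8 [[600.0, -344.0], [608.0, -353.0], [666.0, -306.0], [658.0, -296.0]]
 board z 12.306167960631432
side handle red [ 345.8 -282.4   53.9] -155.7841061596746 [ 316. -298.   39.] [ 379. -261.   60.]
 V 155 34.1 [[617.0, -192.0], [662.0, -252.0], [673.0, -244.0], [628.0, -184.0]]
 V 167 34.4 [[597.0, -346.0], [605.0, -355.0], [666.0, -306.0], [658.0, -297.0]]
 board z 11.14128937879445
```

```bash
python3 -m jog '[[1.3,2.9,0,0,0,0,-0.3],[1.3,2.9,0,0,0,0,-0.3],[0,0,-2.5,0,0,0,-0.3],[0,0,-4,0,0,0,-0.3],[0,0,0,0,0,0,-0.3]]'
python3 -m jog '[[0,0,-3,0,0,0,-0.3],[0,0,-2.6,0,0,0,-0.3],[0,0,0,0,0,0,-0.3],[0,0,0,0,0,0,-0.3]]'
python3 - <<'E'
from h import *
S=snap("2"); p=S["side"][0]; cv2.imwrite("pics/c3.png",cv2.resize(p[90:270,240:420],None,fx=3,fy=3,interpolation=2))
E
```

```text
clock: 3.0
tcp_pos: [583.0, 291.7, 174.2]
tool_rot: [0.725, -0.688, -0.002, 0.006]
wrist_force: [-0.7, -0.3, -1.4]
gripper_width: 55.5
clock: 3.4
tcp_pos: [587.1, 293.3, 126.5]
tool_rot: [0.726, -0.688, 0.001, -0.001]
wrist_force: [0.6, 0.6, 0.8]
gripper_width: 56.0
```

View pics/c3.png

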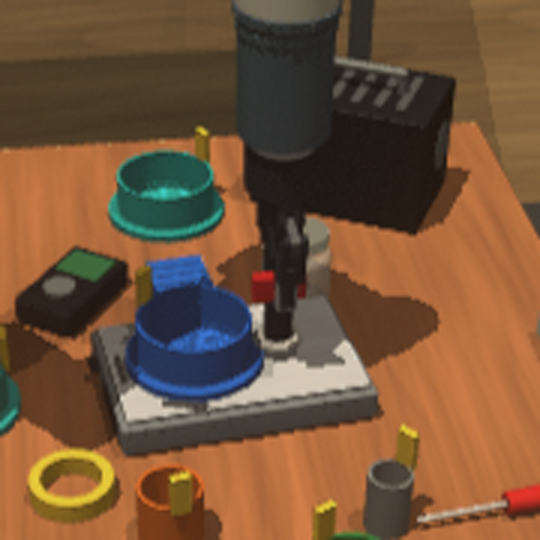

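The fingers straddle the red bar. Close, then feel with a few small clockwise steps.

```bash
python3 -m jog '[[0,0,0,0,0,0,1],[0,0,0,0,0,0,1],[0,0,0,0,0,0,1],[0,0,0,0,0,0,1],[0,0,0,0,0,0,1]]' 60
python3 -c "
from workcell import manip;o=manip.get_obs();print(o['moment'],o['wrist_force'],o['tool_rot'])"
python3 -m jog '[[0,0,0.04,0,0,-5,1],[0,0,0.04,0,0,-5,1],[0,0,0.04,0,0,-5,1],[0,0,0,0,0,0,1]]'
python3 -c "
from workcell import manip;o=manip.get_obs();print(o['moment'],o['wrist_force'],o['tool_rot'],o['joint_positions'])"
```

```text
clock: 4.0
tcp_pos: [586.4, 295.2, 125.4]
tool_rot: [0.726, -0.687, -0.001, -0.002]
wrist_force: [-2.4, 4.4, 2.7]
gripper_width: 12.9
[ 1.46752582  0.59359033 -0.11314143] [-2.39495715  4.38515443  2.69391261] [ 7.26337925e-01 -6.87335124e-01 -5.37688700e-04 -1.83193450e-03]
clock: 4.4
tcp_pos: [586.4, 295.6, 126.7]
tool_rot: [-0.63, 0.777, 0.001, 0.002]
wrist_force: [-0.9, 5.0, 3.2]
gripper_width: 13.0
[ 1.73340979  0.74558954 -0.04132465] [-0.8945394   5.00512883  3.16453451] [-0.62957615  0.77693587  0.00087461  0.00194065] [ 0.7033149   0.51546512  0.1952325  -0.00175353 -1.24664482  0.65925912]
```

It gives clockwise with little moment. Shift 1.5 mm in y to relieve the side force, then carry on.

```bash
python3 -m jog '[[0,0.15,0.07,0,0,-8,1],[0,0,0.07,0,0,-8,1],[0,0,0.07,0,0,-8,1],[0,0,0.07,0,0,-8,1],[0,0,0.07,0,0,-8,1]]'
python3 -m jog '[[0,0,0.07,0,0,-8,1],[0,0,0.07,0,0,-8,1],[0,0,0.07,0,0,-8,1],[0,0,0.07,0,0,-8,1],[0,0,0.07,0,0,-8,1]]'
python3 -m jog '[[0,0,0.07,0,0,-8,1],[0,0,0.07,0,0,-8,1],[0,0,0.07,0,0,-8,1],[0,0,0.07,0,0,-8,1],[0,0,0.07,0,0,-8,1]]'
python3 -m jog '[[0,0,0.07,0,0,-8,1],[0,0,0.07,0,0,-8,1],[0,0,0.07,0,0,-8,1],[0,0,0.07,0,0,-8,1],[0,0,0,0,0,0,1]]'
python3 -c "
from workcell import manip;o=manip.get_obs();print(o['moment'],o['wrist_force'],o['tool_rot'],o['joint_positions'])"
```

```text
clock: 4.9
tcp_pos: [586.6, 296.5, 130.2]
tool_rot: [-0.324, 0.946, 0.001, 0.001]
wrist_force: [-0.3, 4.8, 1.9]
gripper_width: 13.2
clock: 5.4
tcp_pos: [587.3, 296.8, 133.7]
tool_rot: [0.019, 1.0, 0.002, 0.002]
wrist_force: [1.6, 4.4, 0.7]
gripper_width: 12.9
clock: 5.9
tcp_pos: [588.0, 296.7, 137.3]
tool_rot: [0.36, 0.933, 0.003, 0.002]
wrist_force: [5.0, 3.9, -0.5]
gripper_width: 13.0
clock: 6.4
tcp_pos: [588.4, 296.2, 140.1]
tool_rot: [0.602, 0.798, 0.003, 0.001]
wrist_force: [5.9, 1.9, -1.6]
gripper_width: 12.8
[ 1.08864298 -1.91236301 -0.14833807] [ 5.89187241  1.93722823 -1.61461873] [0.60246221 0.79814111 0.00293867 0.00119262] [ 7.03533045e-01  5.09718704e-01  2.19603159e-01  1.08835371e-03
 -1.27442402e+00 -1.99702010e+00]
```

```bash
python3 -m jog '[[0,0,0.07,0,0,-8,1],[0,0,0,0,0,0,1],[0,0,0,0,0,0,0],[0,0,0,0,0,0,-0.3],[0,0,0,0,0,0,-0.3]]'
python3 -m jog '[[0,0,3,0,0,0,-0.3],[0,0,5,0,0,0,-0.3],[0,0,2,0,0,0,-0.3],[-5,0,0,0,0,8,-0.3],[-5,1,0,0,0,8,-0.3]]'
python3 -m jog '[[-3.8,1.4,0,0,0,8,-0.3],[0,0,0,0,0,8,-0.3],[0,0,0,0,0,8,-0.3],[0,0,0,0,0,4,-0.3],[0,0,0,0,0,0,-0.3]]'
python3 - <<'E'
from h import *
o=manip.get_obs(); print(o["joint_positions"].round(3),o["tcp_pos"].round(1),o["tool_rot"].round(3),np.degrees(2*np.arctan2(o["tool_rot"][1],o["tool_rot"][0])))
S=snap("3")
for n in S:
    p,d,c=S[n]; W=cloud(c,d)
    for nm,x,y,r,z0,z1 in (("rim",497,284,75,93,104),("ear1",451,320,22,105,145),("tbar",586,294,40,143,162),("flange",586,294,32,55,90)):
        s=(np.hypot(W[...,0]-x,W[...,1]-y)<r)&(d>0)&(W[...,2]>z0)&(W[...,2]<z1); P=W[s]
        if len(P)>10:
            print(n,nm,len(P),P.mean(0).round(1),np.percentile(P[:,2],[5,50,95]).round(1), circ(P[:,:2]).round(1) if nm=="rim" else "")
p=S["side"][0]; cv2.imwrite("pics/c4.png",np.hstack([cv2.resize(p[90:270,240:420],None,fx=2.2,fy=2.2,interpolation=2),cv2.resize(S["top"][0][150:330,140:320],None,fx=2.2,fy=2.2,interpolation=2)]))
E
```

```text
clock: 6.9
tcp_pos: [585.9, 294.7, 139.3]
tool_rot: [0.655, 0.755, -0.0, -0.0]
wrist_force: [-0.1, -0.5, -0.2]
gripper_width: 55.4
clock: 7.4
tcp_pos: [486.8, 304.2, 239.3]
tool_rot: [0.542, 0.84, 0.0, -0.0]
wrist_force: [0.1, 1.0, 0.6]
gripper_width: 55.4
clock: 7.9
tcp_pos: [448.9, 318.6, 239.6]
tool_rot: [0.324, 0.946, -0.0, -0.0]
wrist_force: [0.2, 0.0, -0.6]
gripper_width: 55.5
[ 0.902  0.258  0.097 -0.    -1.411 -1.562] [448.9 318.6 239.6] [ 0.324  0.946 -0.    -0.   ] 142.17909027692684
top rim 169 [501.2 269.9  99. ] [ 94.6  99.1 102.8] [498.5 284.3  57.7]
top ear1 35 [450.6 318.6 130.3] [107.4 136.2 141.9] 
top tbar 137 [587.3 294.6 152.8] [146.2 153.2 157.7] 
top flange 150 [582.  286.8  76.2] [57.2 77.6 84.5] 
side rim 200 [495.7 282.7  97.7] [ 93.4  97.8 102.2] [496.2 282.8  57.7]
side ear1 58 [449.6 318.  123.7] [108.4 123.3 137.4] 
side tbar 89 [584.7 291.2 149.8] [143.7 150.3 155.1] 
side flange 123 [584.1 285.8  76. ] [59.2 76.4 86.6]
```

View pics/c4.png

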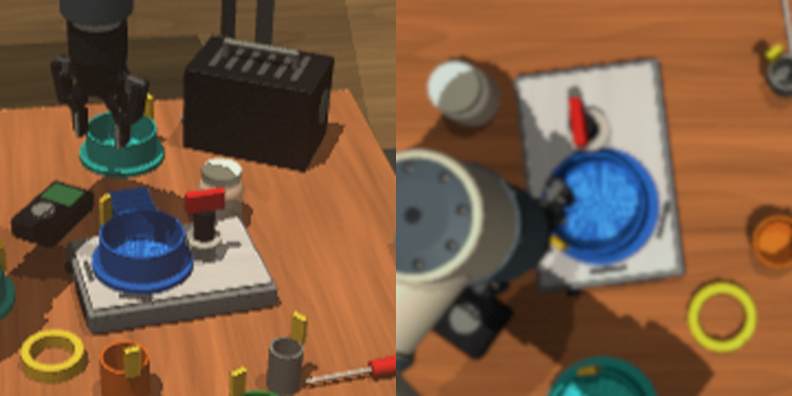

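The red bar now stands about 15 mm higher (z 138 to 153), which matches roughly 3 rad of turn. The gripper is above the yellow ear at about (450,319). Descend and pinch it.

```bash
python3 -m jog '[[0.15,0.1,-4,0,0,0,-0.3],[0,0,-4,0,0,0,-0.3],[0,0,-2,0,0,0,-0.3],[0,0,-2.1,0,0,0,-0.3],[0,0,0,0,0,0,-0.3]]'
python3 -m jog '[[0,0,0,0,0,0,-0.3],[0,0,0,0,0,0,1],[0,0,0,0,0,0,1],[0,0,0,0,0,0,1],[0,0,0,0,0,0,1]]' 100
python3 -m jog '[[0,0,0,0,0,0,1],[0,0,0,0,0,0,1]]'
python3 - <<'E'
from h import *
S=snap("4")
p=S["side"][0]; cv2.imwrite("pics/c5.png",np.hstack([cv2.resize(p[90:270,240:420],None,fx=2.2,fy=2.2,interpolation=2),cv2.resize(S["top"][0][150:330,140:320],None,fx=2.2,fy=2.2,interpolation=2)]))
E
```

```text
clock: 8.5
tcp_pos: [449.2, 318.1, 115.4]
tool_rot: [0.326, 0.946, -0.003, -0.002]
wrist_force: [-0.0, 0.2, -0.1]
gripper_width: 55.6
clock: 9.0
tcp_pos: [451.0, 320.1, 119.5]
tool_rot: [0.325, 0.946, 0.001, 0.0]
wrist_force: [-1.7, 0.5, 4.1]
gripper_width: 6.4
clock: 9.2
tcp_pos: [451.0, 320.1, 119.5]
tool_rot: [0.324, 0.946, 0.001, 0.0]
wrist_force: [-1.1, -0.4, 5.8]
gripper_width: 6.8
```

View pics/c5.png

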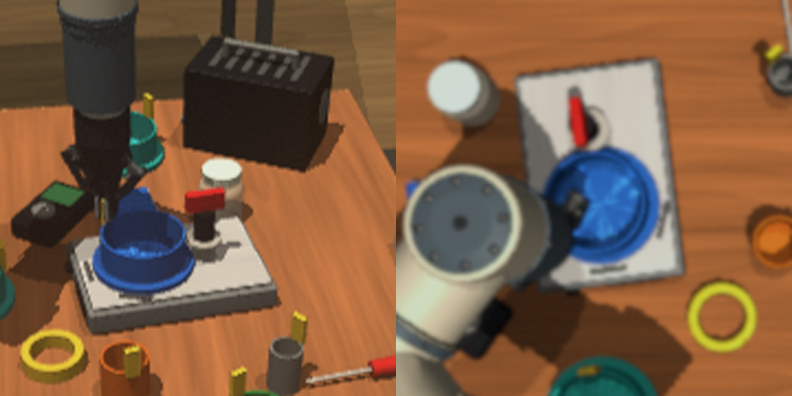

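Ear gripped (width 6.8, a little under its 8 mm). Lift 8 mm.

```bash
python3 -m jog '[[0,0,0.4,0,0,0,1],[0,0,0.4,0,0,0,1],[0,0,0,0,0,0,1],[0,0,0,0,0,0,1]]'
python3 - <<'E'
from h import *
S=snap("5")
for n in S:
    p,d,c=S[n]; W=cloud(c,d); b=hsv(p,*RNG["blue"])>0
    s=b&(np.hypot(W[...,0]-497,W[...,1]-284)<68)&(d>0)&(W[...,2]>95); P=W[s]
    A=np.c_[P[:,:2]-[497,284],np.ones(len(P))]; print(n,len(P),np.linalg.lstsq(A,P[:,2],rcond=None)[0])
p=S["side"][0]; cv2.imwrite("pics/c6.png",cv2.resize(p[130:270,250:410],None,fx=4,fy=4,interpolation=2))
E
```

```text
clock: 9.7
tcp_pos: [450.5, 319.5, 126.2]
tool_rot: [0.325, 0.946, -0.0, -0.0]
wrist_force: [0.6, 0.0, -2.8]
gripper_width: 6.2
top 261 [ -0.32851631   0.20015624 123.70240285]
side 149 [3.76184039e-03 1.86560369e-02 1.03136357e+02]
```

View pics/c6.png

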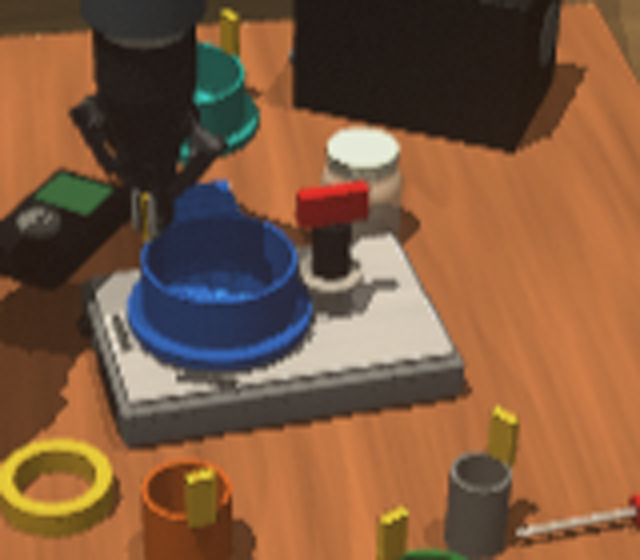

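```bash
python3 -m jog '[[0,0,0.1,0,0,0,1],[-0.5,-0.06,0,0,0,0,1],[-0.8,-0.1,0,0,0,0,1],[0,0,0,0,0,0,1]]'
python3 -m jog '[[-0.8,-0.1,0,0,0,0,1],[-0.8,-0.1,0,0,0,0,1],[-0.8,-0.1,0,0,0,0,1],[0,0,0,0,0,0,1]]'
```

```text
clock: 10.2
tcp_pos: [436.5, 317.8, 127.5]
tool_rot: [0.324, 0.946, -0.0, -0.0]
wrist_force: [0.2, -0.2, -2.4]
gripper_width: 6.4
clock: 10.6
tcp_pos: [412.6, 314.9, 127.6]
tool_rot: [0.324, 0.946, -0.0, -0.0]
wrist_force: [0.1, 0.9, -3.5]
gripper_width: 6.7
```

Slid clear of the flange with no side force. Lift, then carry to the cradle, turning the ear to about 79°.

```bash
python3 -m jog '[[0,0,2,0,0,0,1],[0,0,3,0,0,0,1],[0,0,4,0,0,0,1],[0,0,3,0,0,0,1],[0,0,1,0,0,0,1]]'
python3 -m jog '[[0.6,-1.5,0,0,0,-2,1],[1,-3,0,0,0,-4,1],[1.1,-3.3,0,0,0,-4,1],[1.1,-3.3,0,0,0,-4,1],[1.1,-3.3,0,0,0,-4,1]]'
python3 -m jog '[[1.1,-3.3,0,0,0,-4,1],[1.1,-3.3,0,0,0,-4,1],[1.1,-3.3,0,0,0,-4,1],[1.1,-3.3,0,0,0,-4,1],[1.1,-3.3,0,0,0,-4,1]]'
python3 -m jog '[[1.1,-3.3,0,0,0,-4,1],[1.1,-3.3,0,0,0,-4,1],[1.1,-3.3,0,0,0,-4,1],[1.1,-3.3,0,0,0,-4,1],[1.1,-3.3,0,0,0,-4,1]]'
python3 -m jog '[[1,-3.3,0,0,0,-4,1],[0.5,-1.5,0,0,0,-1,1],[0,0,0,0,0,0,1],[0,0,0,0,0,0,1]]'
python3 - <<'E'
from h import *
S=snap("6")
o=manip.get_obs(); print(np.degrees(2*np.arctan2(o["tool_rot"][1],o["tool_rot"][0])))
cv2.imwrite("pics/c7.png",np.hstack([cv2.resize(S["side"][0][120:440,200:480],None,fx=1.4,fy=1.4),cv2.resize(S["top"][0][120:340,300:520],None,fx=1.8,fy=2.036)]))
E
```

```text
clock: 11.1
tcp_pos: [414.9, 316.0, 261.3]
tool_rot: [0.324, 0.946, 0.003, 0.002]
wrist_force: [1.1, 0.7, -2.5]
gripper_width: 6.3
clock: 11.6
tcp_pos: [462.2, 169.0, 255.6]
tool_rot: [0.47, 0.883, -0.001, -0.001]
wrist_force: [1.5, 0.5, -2.4]
gripper_width: 6.7
clock: 12.1
tcp_pos: [517.0, 4.0, 255.6]
tool_rot: [0.616, 0.787, -0.001, -0.001]
wrist_force: [0.2, 0.8, -2.1]
gripper_width: 5.9
clock: 12.6
tcp_pos: [572.0, -160.8, 255.3]
tool_rot: [0.744, 0.668, -0.001, -0.001]
wrist_force: [0.5, 0.3, -2.0]
gripper_width: 6.4
clock: 13.0
tcp_pos: [587.1, -206.9, 256.0]
tool_rot: [0.771, 0.637, -0.001, -0.001]
wrist_force: [-0.5, 1.0, -2.8]
gripper_width: 6.5
79.18413417554206
```

View pics/c7.png

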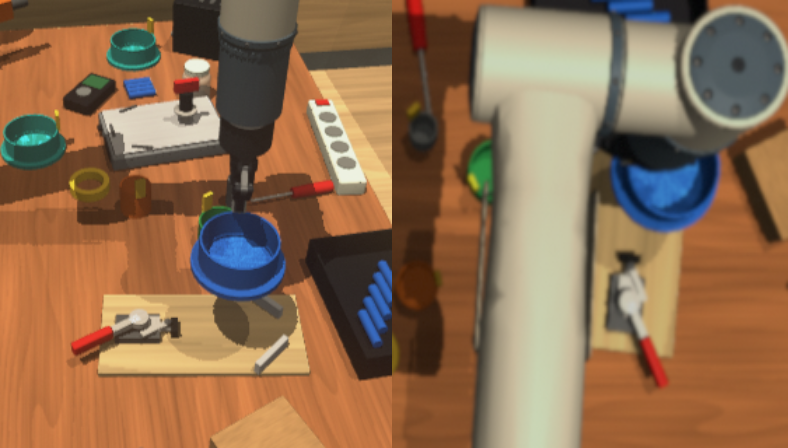

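```bash
python3 -m jog '[[-0.14,0.35,-2,0,0,0,1],[0,0,-4,0,0,0,1],[0,0,-4,0,0,0,1],[0,0,-2.6,0,0,0,1],[0,0,0,0,0,0,1]]'
python3 -m jog '[[0,0,0,0,0,0,1],[0,0,0,0,0,0,1]]'
python3 - <<'E'
from h import *
S=snap("7")
for n in S:
    p,d,c=S[n]; W=cloud(c,d); b=hsv(p,*RNG["blue"])>0
    s=b&(np.hypot(W[...,0]-575,W[...,1]+263)<85)&(d>0); P=W[s]; print(n,np.percentile(P[:,2],[2,50,98]))
    P=P[P[:,2]>102]
    if len(P)>15: print(circ(P[:,:2]))
cv2.imwrite("pics/c8.png",np.hstack([cv2.resize(S["side"][0][240:400,240:440],None,fx=2,fy=2.5),cv2.resize(S["top"][0][150:310,380:500],None,fx=2.5,fy=2.5)]))
E
```

```text
clock: 13.6
tcp_pos: [583.4, -201.5, 127.2]
tool_rot: [0.771, 0.637, -0.003, -0.004]
wrist_force: [-1.2, 0.0, -2.3]
gripper_width: 6.5
clock: 13.8
tcp_pos: [587.8, -203.4, 134.2]
tool_rot: [0.771, 0.637, 0.001, 0.002]
wrist_force: [0.2, -0.4, -1.9]
gripper_width: 6.5
top [ 58.90521695  67.97150161 316.23381643]
[ 579.9182016  -260.12641592   59.3092653 ]
side [ 59.50093442  67.29845838 114.8473817 ]
[ 576.76853284 -264.06237197   57.44993592]
```

View pics/c8.png

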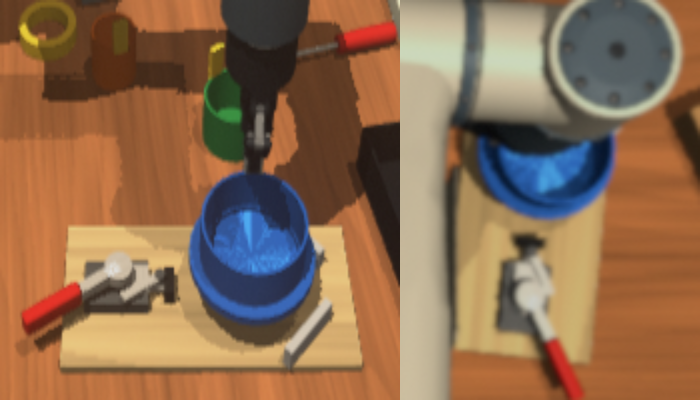

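```bash
python3 -m jog '[[-0.25,0,-1,0,0,0,1],[0,0,-1.5,0,0,0,1],[0,0,-1.5,0,0,0,1],[0,0,0,0,0,0,1],[0,0,0,0,0,0,1]]'
python3 -m jog '[[0,0,-0.3,0,0,0,1],[0,0,-0.3,0,0,0,1],[0,0,0,0,0,0,1],[0,0,0,0,0,0,1]]'
python3 - <<'E'
from h import *
S=snap("8")
for n in S:
    p,d,c=S[n]; W=cloud(c,d); b=hsv(p,*RNG["blue"])>0
    s=b&(np.hypot(W[...,0]-575,W[...,1]+263)<85)&(d>0)&(W[...,2]<90); P=W[s]; print(n,np.percentile(P[:,2],[2,50,98]))
    P=P[P[:,2]>60]
    if len(P)>15: print(circ(P[:,:2]))
cv2.imwrite("pics/c9.png",np.hstack([cv2.resize(S["side"][0][240:400,240:440],None,fx=2,fy=2.5),cv2.resize(S["top"][0][150:310,380:500],None,fx=2.5,fy=2.5)]))
E
```

```text
clock: 14.4
tcp_pos: [583.7, -203.6, 91.6]
tool_rot: [0.771, 0.637, -0.0, 0.0]
wrist_force: [0.7, -0.5, -2.3]
gripper_width: 6.4
clock: 14.8
tcp_pos: [584.6, -203.6, 86.5]
tool_rot: [0.771, 0.637, 0.001, 0.001]
wrist_force: [1.2, 1.3, 2.7]
gripper_width: 6.4
top [11.30041577 20.79897897 69.65527045]
[ 574.49246012 -261.94207036   57.22849844]
side [12.02220625 18.98479744 67.83773925]
[ 573.797054   -263.82689814   57.3951044 ]
```

View pics/c9.png

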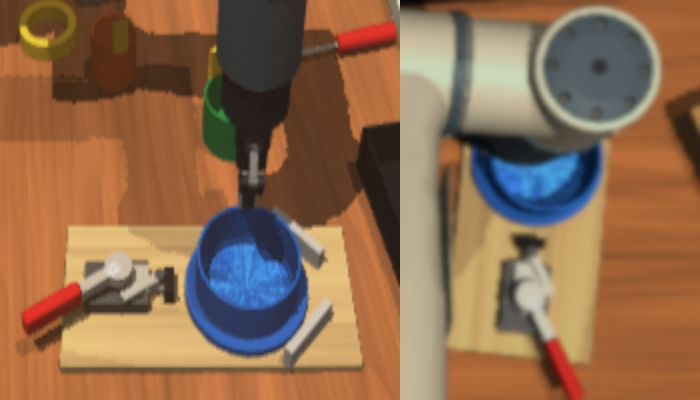

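The blue tub is resting between the V stop and the pad. Release, rise and look again.

```bash
python3 -m jog '[[0,0,0,0,0,0,0.2],[0,0,0,0,0,0,0.2],[0,0,0,0,0,0,0.2],[0,0,2,0,0,0,0.2],[0,0,4,0,0,0,0.2]]'
python3 -m jog '[[0,0,4,0,0,0,-0.3],[-4,0,4,0,0,0,-0.3],[-5,0,0,0,0,0,-0.3],[-5,0,0,0,0,0,-0.3],[-5,0,0,0,0,0,-0.3]]'
cat > meas.py <<'E'
from h import *
import sys
S=snap(sys.argv[1]); o=manip.get_obs(); print(o["clock"],o["tcp_pos"].round(1),np.degrees(2*np.arctan2(o["tool_rot"][1],o["tool_rot"][0])).round(1),o["joint_positions"].round(2))
G=dict(tub1=("blue",574,-263,12,55),tub3=("green",600,-50,0,61),tub4=("orange",452,67,0,64),tub5=("grey",657,57,0,67))
for k in sys.argv[2:]:
    k,*xy=k.split(","); col,x,y,b,h=G[k]
    if xy: x,y=float(xy[0]),float(xy[1]); b=float(xy[2]) if len(xy)>2 else b
    E=[];C=[]
    for n in S:
        p,d,c=S[n]; W=cloud(c,d); yl=hsv(p,(20,110,40),(34,255,255))>0
        R=np.hypot(W[...,0]-x,W[...,1]-y)
        P=W[(R<75)&(d>0)&~yl&(abs(W[...,2]-b-h)<6)]
        if len(P)>15: q=circ(P[:,:2]); C.append(q); print(n,k,"rim",len(P),q.round(1),np.median(P[:,2]).round(1))
        P=W[(R<80)&(d>0)&yl&(W[...,2]>b+h+8)&(W[...,2]<b+h+44)]
        if len(P)>6: m=P[:,:2].mean(0); vt=np.linalg.svd(P[:,:2]-m,full_matrices=False)[2]; E.append(m); print(n,k,"ear",len(P),m.round(1),P[:,2].max().round(1),"normal",(np.degrees(np.arctan2(vt[0,1],vt[0,0]))%180-90).round(1))
    if C and E:
        cc=np.mean(C,0)[:2]; e=np.mean(E,0); v=e-cc; print(k,"C",cc.round(1),"E",e.round(1),"dir",np.degrees(np.arctan2(v[1],v[0])).round(1),"dist",np.hypot(*v).round(1))
E
python3 meas.py 9 tub1 tub3 tub4 tub5
```

```text
clock: 15.4
tcp_pos: [581.5, -202.8, 142.4]
tool_rot: [0.771, 0.637, -0.003, -0.003]
wrist_force: [0.2, 0.1, 0.6]
gripper_width: 33.9
clock: 15.9
tcp_pos: [396.4, -203.4, 220.7]
tool_rot: [0.771, 0.637, 0.0, 0.0]
wrist_force: [0.4, 1.0, 1.3]
gripper_width: 55.2
16.0 [ 392.7 -203.1  220.9] 79.1 [-0.12  0.05 -0.2  -0.   -1.32 -1.64]
top tub1 rim 232 [ 575.  -262.1   57.7] 66.8
top tub1 ear 30 [ 586.3 -201.5] 109.2 normal 77.7
side tub1 rim 344 [ 573.6 -264.3   57.7] 65.2
side tub1 ear 87 [ 584.6 -207. ] 107.4 normal 81.9
tub1 C [ 574.3 -263.2] E [ 585.4 -204.2] dir 79.3 dist 60.0
top tub3 rim 122 [600.6 -49.3  38.6] 60.8
top tub3 ear 35 [579.8 -13.6] 104.1 normal -62.9
side tub3 rim 163 [599.2 -51.5  38.5] 58.9
side tub3 ear 57 [579.3 -17.7] 100.7 normal -59.7
tub3 C [599.9 -50.4] E [579.6 -15.6] dir 120.3 dist 40.3
top tub4 rim 99 [452.3  68.5  29.1] 63.4
top tub4 ear 22 [459.3  38.3] 107.4 normal -82.2
side tub4 rim 79 [450.7  66.1  29.9] 62.2
side tub4 ear 65 [458.3  34.8] 101.9 normal -78.1
tub4 C [451.5  67.3] E [458.8  36.5] dir -76.7 dist 31.6
top tub5 rim 68 [657.4  57.6  19.7] 66.9
top tub5 ear 41 [673.6  71.1] 109.8 normal 36.0
side tub5 rim 73 [656.6  56.5  20.1] 64.3
side tub5 ear 64 [672.7  67.7] 106.5 normal 36.7
tub5 C [657.  57.] E [673.2  69.4] dir 37.4 dist 20.4
```

View pics/side9.png

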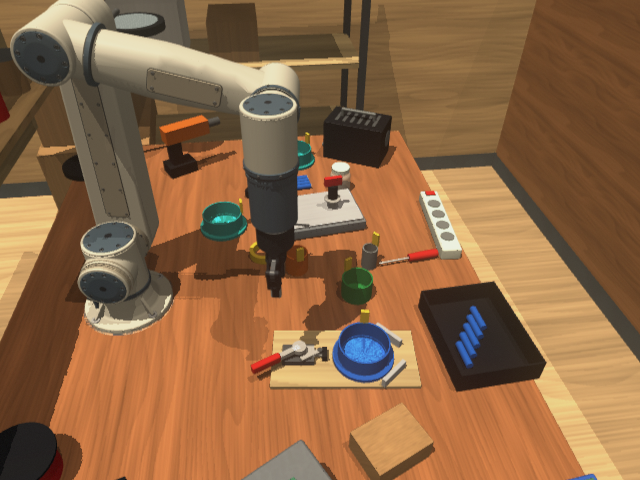

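View pics/top9.png

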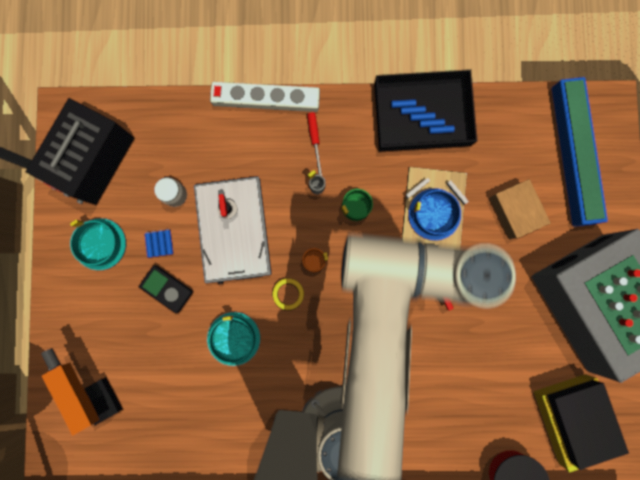

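Side view: the blue tub sits on the board at (365,350). Green is at (357,287), orange at (297,258) and grey at (370,256), all unmoved. Green tub next.

```bash
python3 -m jog '[[3.7,3.8,0,0,0,8.2,-0.3],[3.7,3.8,0,0,0,8.2,-0.3],[3.7,3.8,0,0,0,8.2,-0.3],[3.7,3.8,0,0,0,8.2,-0.3],[3.7,3.6,0,0,0,8.2,-0.3]]'
python3 -m jog '[[0,0,-3,0,0,0,-0.3],[0,0,0,0,0,0,-0.3],[0,0,0,0,0,0,-0.3],[0,0,0,0,0,0,-0.3]]'
python3 meas.py 10 tub3
```

```text
clock: 16.5
tcp_pos: [575.0, -23.6, 220.9]
tool_rot: [0.496, 0.868, 0.0, 0.0]
wrist_force: [0.7, -1.6, -0.1]
gripper_width: 55.4
clock: 16.9
tcp_pos: [574.0, -26.1, 192.5]
tool_rot: [0.5, 0.866, 0.0, 0.001]
wrist_force: [-0.4, -0.4, 1.0]
gripper_width: 55.6
17.0 [574.  -26.  192.6] 120.1 [ 0.23  0.32  0.07  0.   -1.31 -1.27]
top tub3 rim 34 [602.5 -49.6  40.4] 62.5
side tub3 rim 164 [599.3 -51.2  38.7] 58.6
side tub3 ear 65 [578.7 -17.5] 100.2 normal -56.9
tub3 C [600.9 -50.4] E [578.7 -17.5] dir 124.0 dist 39.7
```

```bash
python3 -m jog '[[0.55,1.15,0,0,0,0,-0.3],[0,0,-4,0,0,0,-0.3],[0,0,-4,0,0,0,-0.3],[0,0,-3.2,0,0,0,-0.3],[0,0,0,0,0,0,-0.3]]'
python3 -m jog '[[0,0,0,0,0,0,-0.3],[0,0,0,0,0,0,1],[0,0,0,0,0,0,1],[0,0,0,0,0,0,1],[0,0,0,0,0,0,1]]' 80
python3 -m jog '[[0,0,0,0,0,0,1],[0,0,0.5,0,0,0,1],[0,0,2,0,0,0,1],[0,0,4,0,0,0,1],[0,0,4,0,0,0,1]]'
python3 -m jog '[[0,0,4,0,0,0,1],[0,0,0,0,0,0,1],[0,0,0,0,0,0,1]]'
python3 meas.py 11
```

```text
clock: 17.5
tcp_pos: [576.3, -13.8, 74.8]
tool_rot: [0.499, 0.866, -0.002, -0.004]
wrist_force: [-0.7, -0.3, -1.0]
gripper_width: 55.6
clock: 18.0
tcp_pos: [580.2, -13.8, 80.3]
tool_rot: [0.499, 0.867, 0.001, 0.001]
wrist_force: [-1.4, -0.2, 6.0]
gripper_width: 6.7
clock: 18.5
tcp_pos: [578.3, -13.9, 184.3]
tool_rot: [0.499, 0.867, -0.001, -0.001]
wrist_force: [1.4, 0.3, -0.9]
gripper_width: 7.2
clock: 18.8
tcp_pos: [579.4, -13.4, 224.5]
tool_rot: [0.499, 0.867, 0.001, 0.0]
wrist_force: [-1.1, -0.7, -2.6]
gripper_width: 6.7
18.9 [578.4 -13.6 222.3] 120.1 [ 0.25  0.32  0.14 -0.   -1.39 -1.29]
```

View pics/side11.png

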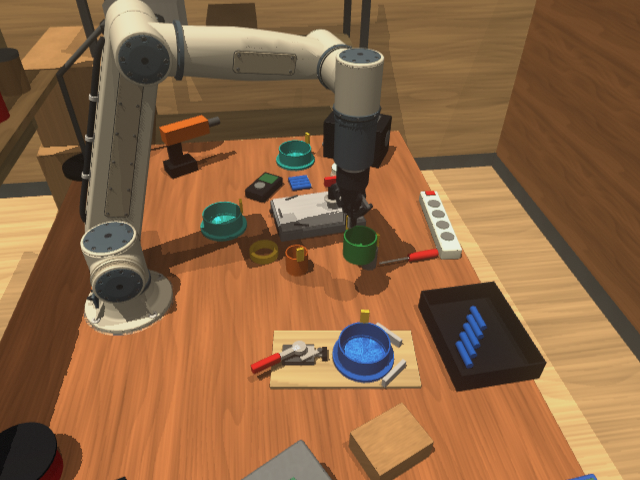

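The green tub is held by its ear at (360,245). Carry it over the blue tub, turning it to ear direction 169°.

```bash
python3 -m jog '[[-0.2,-1.5,1,0,0,4,1],[-0.5,-3,1,0,0,6,1],[-0.6,-3,0,0,0,6,1],[-0.6,-3,0,0,0,6,1],[-0.6,-3,0,0,0,6,1]]'
python3 -m jog '[[-0.6,-3,0,0,0,6,1],[-0.6,-3,0,0,0,6,1],[-0.6,-3,0,0,0,6,1],[-0.2,-1.5,0,0,0,3,1],[0,0,0,0,0,0,1]]'
python3 -m jog '[[0,0,0,0,0,0,1],[0,0,0,0,0,0,1],[0,0,0,0,0,0,1]]'
python3 meas.py 12 tub1
```

```text
clock: 19.4
tcp_pos: [553.2, -149.7, 242.0]
tool_rot: [0.272, 0.962, -0.0, -0.002]
wrist_force: [0.5, 0.5, -1.4]
gripper_width: 6.9
clock: 19.9
tcp_pos: [533.0, -255.4, 241.7]
tool_rot: [0.096, 0.995, 0.0, -0.002]
wrist_force: [-0.3, 1.0, -0.8]
gripper_width: 6.6
clock: 20.2
tcp_pos: [534.4, -252.9, 243.6]
tool_rot: [0.094, 0.996, 0.0, -0.0]
wrist_force: [-1.1, -0.1, -0.7]
gripper_width: 6.7
20.3 [ 534.4 -253.1  243.8] 169.2 [-0.18  0.34  0.22 -0.   -1.45 -0.01]
top tub1 rim 23 [ 583.5 -260.4   66.4] 67.1
side tub1 rim 295 [ 573.7 -264.4   57.6] 65.2
```

View pics/side12.png

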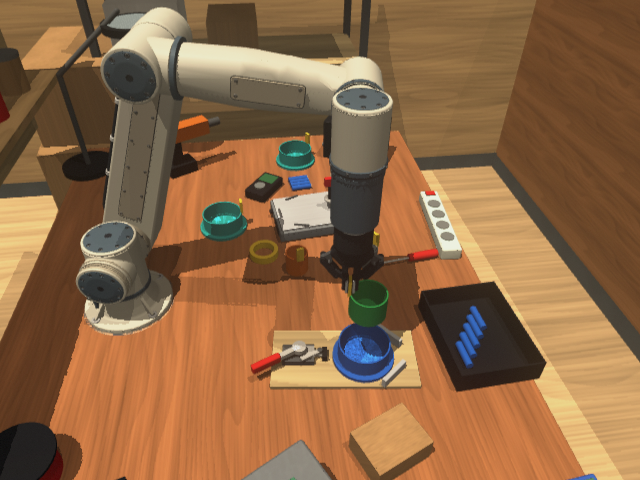

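```bash
python3 -m jog '[[0,-0.2,-3,0,0,0,1],[0,0,-4,0,0,0,1],[0,0,-3,0,0,0,1],[0,0,-2,0,0,0,1],[0,0,0,0,0,0,1]]'
python3 -m jog '[[0,0,0,0,0,0,1],[0,0,-1,0,0,0,1],[0,0,-1,0,0,0,1],[0,0,0,0,0,0,1],[0,0,0,0,0,0,1]]'
python3 -m jog '[[0,0,-0.5,0,0,0,1],[0,0,-0.3,0,0,0,1],[0,0,0,0,0,0,1],[0,0,0,0,0,0,1]]'
```

```text
clock: 20.8
tcp_pos: [532.4, -254.7, 120.6]
tool_rot: [0.095, 0.995, 0.001, -0.003]
wrist_force: [0.2, 0.1, -0.9]
gripper_width: 6.9
clock: 21.3
tcp_pos: [534.2, -255.8, 103.7]
tool_rot: [0.095, 0.996, -0.0, -0.0]
wrist_force: [0.6, -0.6, -0.7]
gripper_width: 7.1
clock: 21.7
tcp_pos: [534.6, -256.1, 96.4]
tool_rot: [0.095, 0.996, -0.0, 0.0]
wrist_force: [-0.5, -0.4, 2.1]
gripper_width: 6.7
```

```bash
python3 -m jog '[[0,0,0,0,0,0,0.2],[0,0,0,0,0,0,0.2],[0,0,0,0,0,0,0.2],[0,0,2,0,0,0,0.2],[0,0,4,0,0,0,0.2]]'
python3 -m jog '[[0,0,4,0,0,0,0.2],[0,0,2,0,0,0,0.2],[-0.9,3.6,0,0,0,-8.2,-0.3],[-0.9,3.6,0,0,0,-8.2,-0.3],[-0.9,3.6,0,0,0,-8.2,-0.3]]'
python3 -m jog '[[-0.9,3.6,0,0,0,-8.2,-0.3],[-0.9,3.6,0,0,0,-8.2,-0.3],[-0.9,3.6,0,0,0,-8.2,-0.3],[-0.9,3.6,0,0,0,-8.2,-0.3],[-0.9,3.6,0,0,0,-8.2,-0.3]]'
python3 -m jog '[[0,0,0,0,0,0,-0.3],[0,0,0,0,0,0,-0.3],[0,0,0,0,0,0,-0.3]]'
python3 meas.py 13 tub1 tub3,574,-263,16 tub4
```

```text
clock: 22.2
tcp_pos: [532.2, -254.9, 153.0]
tool_rot: [0.095, 0.995, 0.001, -0.004]
wrist_force: [1.3, -1.0, 0.6]
gripper_width: 34.1
clock: 22.7
tcp_pos: [506.8, -146.7, 215.7]
tool_rot: [0.308, 0.951, 0.0, 0.0]
wrist_force: [0.5, 1.3, 0.8]
gripper_width: 55.4
clock: 23.2
tcp_pos: [462.4, 31.2, 215.9]
tool_rot: [0.617, 0.787, 0.0, 0.0]
wrist_force: [1.2, 0.0, -1.0]
gripper_width: 55.3
clock: 23.5
tcp_pos: [463.1, 29.4, 215.8]
tool_rot: [0.615, 0.789, -0.0, 0.0]
wrist_force: [0.2, -0.4, 0.3]
gripper_width: 55.3
23.6 [463.2  29.  215.8] 104.1 [ 0.4   0.1  -0.16  0.   -1.31 -1.73]
top tub1 rim 301 [ 574.7 -262.2   56.8] 66.8
top tub1 ear 63 [ 564.8 -222.4] 110.7 normal -46.6
side tub1 rim 560 [ 573.8 -264.5   54.9] 65.8
side tub1 ear 129 [ 567.8 -225.4] 110.8 normal -42.7
tub1 C [ 574.2 -263.4] E [ 566.3 -223.9] dir 101.3 dist 40.3
top tub3 rim 158 [ 574.7 -262.8   39. ] 77.0
top tub3 ear 79 [ 559. -229.] 119.3 normal -45.3
side tub3 rim 225 [ 573.6 -264.7   39. ] 75.2
side tub3 ear 122 [ 561.3 -231.3] 118.1 normal -43.4
tub3 C [ 574.2 -263.7] E [ 560.2 -230.2] dir 112.7 dist 36.4
side tub4 rim 96 [450.9  66.5  29.6] 62.2
side tub4 ear 67 [458.2  34.4] 104.1 normal -75.9
tub4 C [450.9  66.5] E [458.2  34.4] dir -77.2 dist 32.9
```

View pics/side13.png

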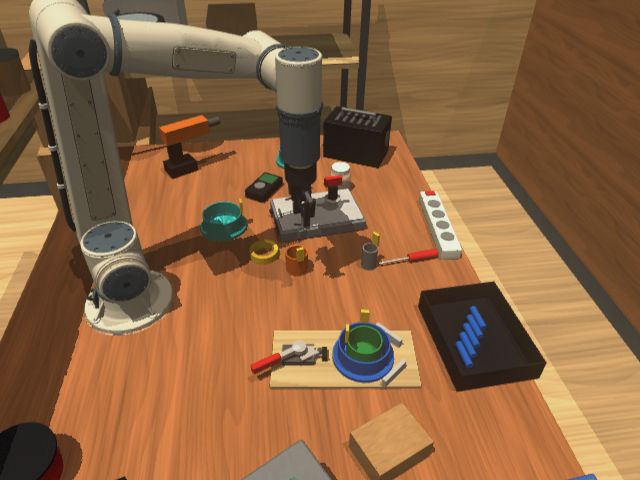

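The green tub is seated at (365,345), rim z about 76 as expected. The orange tub at (297,258) hasn't moved. Pick it up.

```bash
python3 -m jog '[[-0.42,0.83,-2,0,0,-1,-0.3],[0,0,-4,0,0,0,-0.3],[0,0,-4,0,0,0,-0.3],[0,0,-3.2,0,0,0,-0.3],[0,0,0,0,0,0,-0.3]]'
python3 -m jog '[[0,0,0,0,0,0,-0.3],[0,0,0,0,0,0,1],[0,0,0,0,0,0,1],[0,0,0,0,0,0,1],[0,0,0,0,0,0,1]]' 80
python3 -m jog '[[0,0,0,0,0,0,1],[0,0,0.5,0,0,0,1],[0,0,2,0,0,0,1],[0,0,4,0,0,0,1],[0,0,4,0,0,0,1]]'
python3 -m jog '[[0,0,4,0,0,0,1],[0,0,2,0,0,0,1],[0,0,0,0,0,0,1],[0,0,0,0,0,0,1]]'
python3 meas.py 14
python3 -c "
import cv2;p=cv2.imread('pics/side14.png');cv2.imwrite('pics/c14.png',cv2.resize(p[130:300,220:440],None,fx=3,fy=3))"
```

```text
clock: 24.1
tcp_pos: [455.7, 36.3, 80.0]
tool_rot: [0.623, 0.783, -0.004, -0.003]
wrist_force: [-1.3, 0.6, 0.1]
gripper_width: 55.7
clock: 24.6
tcp_pos: [459.6, 38.3, 85.0]
tool_rot: [0.622, 0.783, 0.001, 0.001]
wrist_force: [-0.3, -0.1, 4.1]
gripper_width: 6.8
clock: 25.1
tcp_pos: [457.8, 37.8, 189.6]
tool_rot: [0.622, 0.783, -0.001, -0.001]
wrist_force: [1.6, 0.2, -0.9]
gripper_width: 6.7
clock: 25.5
tcp_pos: [458.4, 38.3, 248.5]
tool_rot: [0.622, 0.783, 0.0, -0.0]
wrist_force: [-0.4, -0.0, -0.9]
gripper_width: 6.8
25.6 [458.   38.  247.5] 103.1 [ 0.42  0.08 -0.1  -0.   -1.39 -1.77]
```

View pics/c14.png

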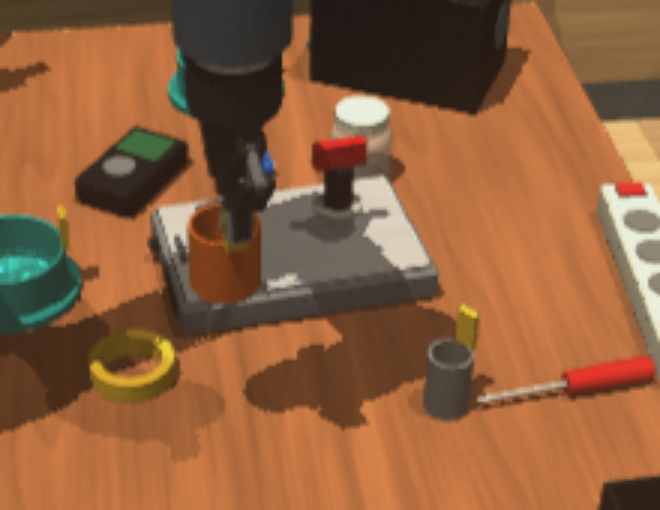

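```bash
python3 -m jog '[[0.5,-1.5,0,0,0,-1,1],[1.1,-3.3,0,0,0,-2.4,1],[1.1,-3.3,0,0,0,-2.4,1],[1.1,-3.3,0,0,0,-2.4,1],[1.1,-3.3,0,0,0,-2.4,1]]'
python3 -m jog '[[1.1,-3.3,0,0,0,-2.4,1],[1.1,-3.3,0,0,0,-2.4,1],[1.1,-3.3,0,0,0,-2.4,1],[1.1,-3.3,0,0,0,-2.4,1],[1.1,-3.3,0,0,0,-2.4,1]]'
python3 -m jog '[[0.6,-2,0,0,0,-1.4,1],[0,0,0,0,0,0,1],[0,0,0,0,0,0,1],[0,0,0,0,0,0,1],[0,0,0,0,0,0,1]]'
python3 meas.py 15 tub3,574,-263,16
python3 - <<'E'
from h import *
S=load("15")
for n in S:
    p,d,c=S[n]; W=cloud(c,d); m=(hsv(p,(5,180,50),(14,255,255))>0)&(np.hypot(W[...,0]-574,W[...,1]+263)<70)&(d>0)&(W[...,2]>130)
    P=W[m]; print(n,len(P),np.percentile(P[:,2],[2,98]) if len(P) else "")
    if len(P)>20: z=np.percentile(P[:,2],97); Q=P[P[:,2]>z-8]; print(circ(Q[:,:2]),z)
E
```

```text
clock: 26.1
tcp_pos: [507.5, -110.1, 247.4]
tool_rot: [0.692, 0.722, -0.001, -0.001]
wrist_force: [0.7, 0.7, -0.5]
gripper_width: 6.7
clock: 26.6
tcp_pos: [562.6, -275.1, 247.0]
tool_rot: [0.764, 0.645, -0.001, -0.001]
wrist_force: [0.9, -0.2, -0.4]
gripper_width: 6.7
clock: 27.1
tcp_pos: [568.7, -292.9, 249.0]
tool_rot: [0.771, 0.637, 0.0, -0.0]
wrist_force: [-0.7, 0.2, -0.6]
gripper_width: 7.1
27.2 [ 568.8 -293.1  249.2] 79.2 [-0.23  0.44  0.38 -0.   -1.51 -1.53]
side tub3 rim 216 [ 573.8 -264.7   38.8] 74.7
side tub3 ear 53 [ 532.4 -262.3] 116.6 normal -9.7
tub3 C [ 573.8 -264.7] E [ 532.4 -262.3] dir 176.7 dist 41.5
top 46 [166.25509523 231.78057182]
[ 572.10339493 -267.62509619   23.22571496] 231.09988943331282
side 741 [168.65992151 227.99211539]
[ 572.78904529 -264.27000812   29.41477412] 227.64895871892875
```

View pics/side15.png

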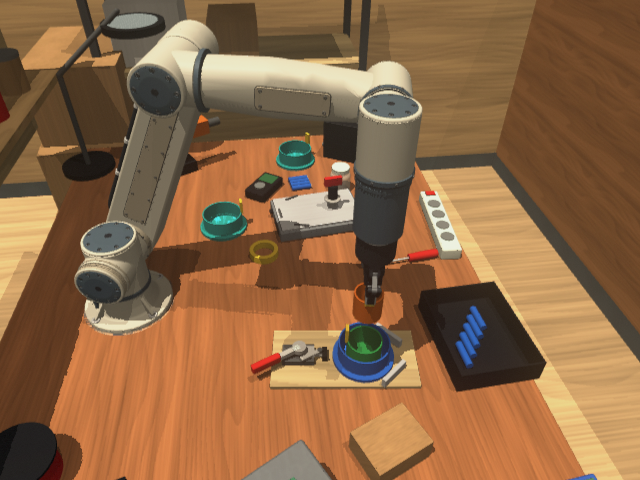

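```bash
python3 -m jog '[[0.05,-0.1,-2,0,0,0,1],[0,0,-3,0,0,0,1],[0,0,-2.5,0,0,0,1],[0,0,0,0,0,0,1],[0,0,0,0,0,0,1]]'
python3 meas.py 16
python3 -c "
import cv2;p=cv2.imread('pics/side16.png');cv2.imwrite('pics/c16.png',cv2.resize(p[240:400,260:460],None,fx=3.5,fy=3.5))"
```

```text
clock: 27.7
tcp_pos: [569.4, -294.9, 174.7]
tool_rot: [0.771, 0.637, -0.0, 0.0]
wrist_force: [0.3, 0.2, 0.1]
gripper_width: 6.7
27.8 [ 570.2 -295.3  176.1] 79.1 [-0.23  0.46  0.23  0.   -1.34 -1.53]
```

View pics/c16.png

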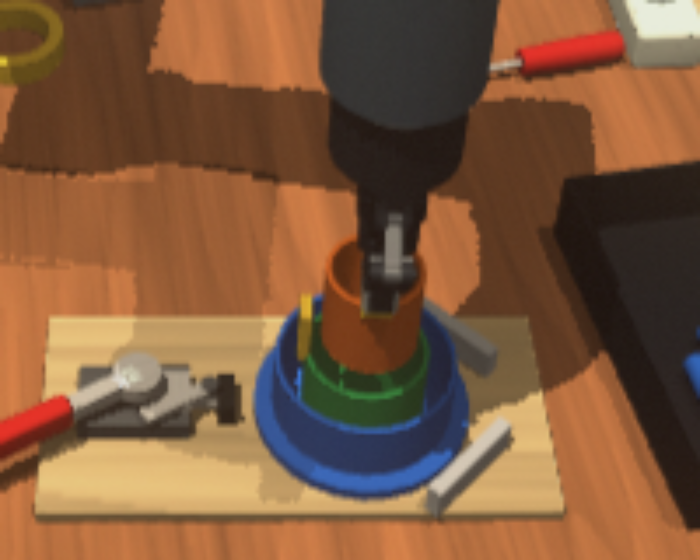

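Looks centred. Lower in steps, watching the force.

```bash
python3 -m jog '[[0,0,-1.5,0,0,0,1],[0,0,-1,0,0,0,1],[0,0,0,0,0,0,1],[0,0,0,0,0,0,1]]'
python3 -m jog '[[0,0,-2,0,0,0,1],[0,0,-1.4,0,0,0,1],[0,0,0,0,0,0,1],[0,0,0,0,0,0,1]]'
python3 -m jog '[[0,0,-0.5,0,0,0,1],[0,0,-0.4,0,0,0,1],[0,0,0,0,0,0,1],[0,0,0,0,0,0,1]]'
```

```text
clock: 28.2
tcp_pos: [569.5, -295.1, 149.5]
tool_rot: [0.771, 0.637, 0.0, 0.0]
wrist_force: [-0.3, 0.8, -0.8]
gripper_width: 6.9
clock: 28.6
tcp_pos: [569.7, -295.3, 115.9]
tool_rot: [0.771, 0.637, 0.0, 0.001]
wrist_force: [0.1, -0.4, 0.2]
gripper_width: 6.4
clock: 29.0
tcp_pos: [569.3, -294.9, 105.9]
tool_rot: [0.771, 0.637, -0.0, 0.0]
wrist_force: [-0.9, -0.8, -0.2]
gripper_width: 6.6
```

```bash
python3 -m jog '[[0,0,-0.15,0,0,0,1],[0,0,0,0,0,0,1],[0,0,0,0,0,0,0.2],[0,0,0,0,0,0,0.2],[0,0,0,0,0,0,0.2]]'
python3 -m jog '[[0,0,2,0,0,0,0.2],[0,0,4,0,0,0,0.2],[0,0,4,0,0,0,0.2],[0,0,2,0,0,8,-0.3],[0.6,2,0,0,0,8.2,-0.3]]'
python3 -m jog '[[0.6,2.3,0,0,0,8.2,-0.3],[0.6,2.3,0,0,0,8.2,-0.3],[0.6,2.3,0,0,0,8.2,-0.3],[0.6,2.3,0,0,0,8.2,-0.3],[0.6,2.3,0,0,0,8.2,-0.3]]'
python3 -m jog '[[0.6,2.3,0,0,0,8.2,-0.3],[0.6,2.3,0,0,0,8.2,-0.3],[0.6,2.3,0,0,0,8.2,-0.3],[0.6,2.3,0,0,0,8.2,-0.3],[0.6,2.3,0,0,0,8.2,-0.3]]'
python3 -m jog '[[0.6,2.3,0,0,0,8.2,-0.3],[0.6,2.3,0,0,0,8.2,-0.3],[0.6,2.3,0,0,0,8.2,-0.3],[0,0,0,0,0,0,-0.3],[0,0,0,0,0,0,-0.3]]'
python3 meas.py 17 tub3,574,-263,16 tub4,574,-263,20 tub5
```

```text
clock: 29.5
tcp_pos: [569.3, -294.8, 104.2]
tool_rot: [0.771, 0.637, -0.0, -0.0]
wrist_force: [-0.4, 0.9, 0.2]
gripper_width: 34.0
clock: 30.0
tcp_pos: [576.3, -277.1, 228.8]
tool_rot: [0.673, 0.74, 0.001, 0.004]
wrist_force: [0.6, -0.1, 0.7]
gripper_width: 55.8
clock: 30.5
tcp_pos: [605.5, -158.9, 224.3]
tool_rot: [0.37, 0.929, 0.0, -0.0]
wrist_force: [-0.1, -0.2, 0.3]
gripper_width: 55.5
clock: 31.0
tcp_pos: [635.4, -43.9, 224.2]
tool_rot: [0.021, 1.0, 0.0, -0.0]
wrist_force: [-0.3, -0.5, 0.5]
gripper_width: 55.6
clock: 31.5
tcp_pos: [653.3, 24.5, 224.0]
tool_rot: [-0.19, 0.982, -0.0, -0.0]
wrist_force: [0.0, 0.0, 0.1]
gripper_width: 55.3
31.6 [653.2  23.5 224.4] 201.8 [ 0.27  0.47  0.37  0.   -1.47  0.11]
top tub3 rim 239 [ 575.2 -262.6   37.6] 77.0
top tub3 ear 111 [ 559.9 -249.7] 120.9 normal -20.3
side tub3 rim 386 [ 574.4 -267.8   33.9] 75.9
side tub3 ear 223 [ 563.8 -263.3] 121.0 normal -12.9
tub3 C [ 574.8 -265.2] E [ 561.8 -256.5] dir 146.2 dist 15.6
top tub4 rim 158 [ 574.9 -263.2   30.3] 81.8
top tub4 ear 115 [ 561.9 -256. ] 127.6 normal -14.5
side tub4 rim 173 [ 573.7 -265.7   29.8] 82.0
side tub4 ear 186 [ 563.7 -264.8] 123.4 normal -11.7
tub4 C [ 574.3 -264.5] E [ 562.8 -260.4] dir 160.4 dist 12.2
top tub5 rim 67 [657.2  57.5  19.7] 66.4
top tub5 ear 41 [673.3  71.2] 110.9 normal 33.8
side tub5 rim 79 [656.1  56.1  20. ] 64.6
side tub5 ear 62 [672.7  68.2] 106.2 normal 38.3
tub5 C [656.6  56.8] E [673.   69.7] dir 38.3 dist 20.8
```

View pics/side17.png

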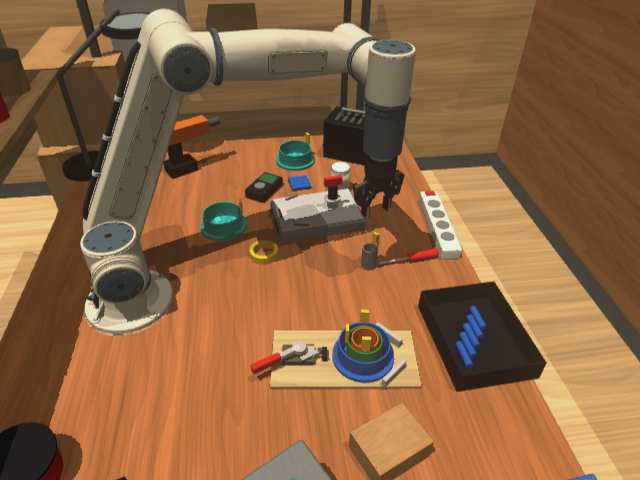

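The orange tub is nested at (365,342), and the grey one stands at (370,256). Now the grey.

```bash
python3 -m jog '[[1,2.4,0,0,0,8,-0.3],[1.08,2.3,0,0,0,7.5,-0.3],[0,0,-4,0,0,0,-0.3],[0,0,-3,0,0,0,-0.3],[0,0,0,0,0,0,-0.3]]'
python3 -m jog '[[0,0,0,0,0,0,-0.3],[0,0,0,0,0,0,-0.3]]'
python3 - <<'E'
from h import *
S=load("17")
for n in S:
    p,d,c=S[n]; W=cloud(c,d); m=(hsv(p,(5,180,50),(14,255,255))>0)&(np.hypot(W[...,0]-574,W[...,1]+263)<45)&(d>0); P=W[m]
    r=np.hypot(P[:,0]-574.5,P[:,1]+264); a=np.degrees(np.arctan2(P[:,1]+264,P[:,0]-574.5)); k=(r>26.5)&(r<33)
    for q in range(-180,180,60):
        z=P[k&(a>=q)&(a<q+60),2]; print(n,q,len(z),np.percentile(z,80).round(1) if len(z) else "",end=" | ")
    print()
o=manip.get_obs();print(o["tcp_pos"],np.degrees(2*np.arctan2(o["tool_rot"][1],o["tool_rot"][0])))
E
```

```text
clock: 32.1
tcp_pos: [671.2, 70.1, 149.2]
tool_rot: [-0.32, 0.948, 0.001, -0.005]
wrist_force: [-0.5, -0.2, 0.3]
gripper_width: 55.3
clock: 32.3
tcp_pos: [675.4, 70.6, 157.2]
tool_rot: [-0.32, 0.947, -0.001, 0.002]
wrist_force: [-0.0, -0.1, 0.3]
gripper_width: 55.5
top -180 22 85.2 | top -120 60 71.9 | top -60 65 72.9 | top 0 28 84.2 | top 60 30 83.8 | top 120 19 85.0 | 
side -180 49 82.7 | side -120 17 82.8 | side -60 31 83.9 | side 0 71 81.8 | side 60 108 79.1 | side 120 49 82.9 | 
[675.3897645   70.5687472  157.16827462] 217.34467723311334
```

```bash
python3 -m jog '[[-0.1,0,-3,0,0,0,-0.3],[0,0,-3,0,0,0,-0.3],[0,0,-1,0,0,0,-0.3],[0,0,0,0,0,0,-0.3],[0,0,0,0,0,0,-0.3]]'
python3 -m jog '[[0,0,0,0,0,0,1],[0,0,0,0,0,0,1],[0,0,0,0,0,0,1],[0,0,0,0,0,0,1]]' 80
python3 -m jog '[[0,0,0,0,0,0,1],[0,0,0.5,0,0,0,1],[0,0,2,0,0,0,1],[0,0,4,0,0,0,1],[0,0,4,0,0,0,1]]'
python3 -m jog '[[0,0,4,0,0,0,1],[0,0,2,0,0,0,1],[0,0,0,0,0,0,1],[0,0,0,0,0,0,1]]'
python3 meas.py 18
python3 -c "
import cv2;p=cv2.imread('pics/side18.png');cv2.imwrite('pics/c18.png',cv2.resize(p[130:300,300:480],None,fx=3,fy=3))"
```

```text
clock: 32.8
tcp_pos: [674.5, 71.1, 86.7]
tool_rot: [-0.321, 0.947, -0.001, 0.002]
wrist_force: [0.1, 0.6, 0.6]
gripper_width: 55.8
clock: 33.2
tcp_pos: [673.3, 71.2, 84.8]
tool_rot: [-0.321, 0.947, -0.0, 0.0]
wrist_force: [-0.6, 0.2, 1.8]
gripper_width: 7.0
clock: 33.7
tcp_pos: [672.4, 70.9, 190.0]
tool_rot: [-0.321, 0.947, -0.0, -0.001]
wrist_force: [1.1, 0.2, -0.5]
gripper_width: 7.2
clock: 34.1
tcp_pos: [672.9, 71.3, 249.1]
tool_rot: [-0.32, 0.947, 0.0, -0.0]
wrist_force: [-0.0, 0.4, -0.8]
gripper_width: 7.0
34.2 [672.4  71.1 247.6] 217.4 [ 0.34  0.52  0.51 -0.   -1.56  0.32]
```

View pics/c18.png

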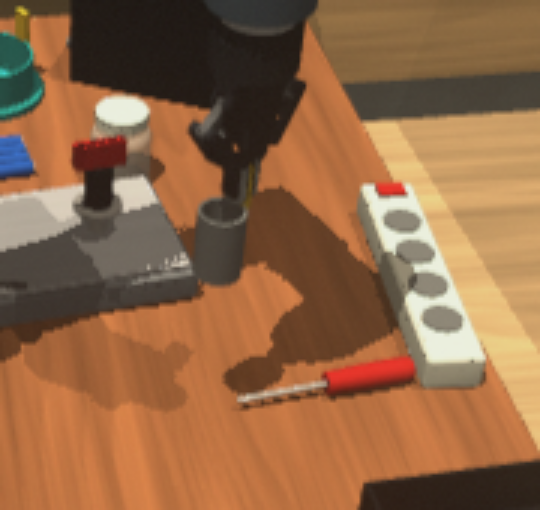

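```bash
python3 -m jog '[[-0.35,-1.5,0,0,0,-2.2,1],[-0.7,-3.1,0,0,0,-4.4,1],[-0.7,-3.1,0,0,0,-4.4,1],[-0.7,-3.1,0,0,0,-4.4,1],[-0.7,-3.1,0,0,0,-4.4,1]]'
python3 -m jog '[[-0.7,-3.1,0,0,0,-4.4,1],[-0.7,-3.1,0,0,0,-4.4,1],[-0.7,-3.1,0,0,0,-4.4,1],[-0.7,-3.1,0,0,0,-4.4,1],[-0.7,-3.1,0,0,0,-4.4,1]]'
python3 -m jog '[[-0.7,-3.1,0,0,0,-4.4,1],[-0.25,-1.5,0,0,0,-2.2,1],[0,0,0,0,0,0,1],[0,0,0,0,0,0,1],[0,0,0,0,0,0,1]]'
python3 -m jog '[[0,0,0,0,0,0,1]]'
python3 meas.py 19
python3 -c "
import cv2;p=cv2.imread('pics/side19.png');cv2.imwrite('pics/c19.png',cv2.resize(p[200:400,260:460],None,fx=3,fy=3))"
```

```text
clock: 34.7
tcp_pos: [640.5, -69.8, 248.4]
tool_rot: [-0.151, 0.989, -0.0, -0.001]
wrist_force: [0.8, 0.4, -0.7]
gripper_width: 6.9
clock: 35.2
tcp_pos: [605.3, -224.7, 248.4]
tool_rot: [0.041, 0.999, 0.0, -0.001]
wrist_force: [1.2, -0.2, 0.1]
gripper_width: 6.7
clock: 35.7
tcp_pos: [597.2, -268.0, 249.1]
tool_rot: [0.095, 0.995, 0.0, -0.0]
wrist_force: [0.2, -1.1, -0.8]
gripper_width: 6.9
clock: 35.8
tcp_pos: [597.4, -267.9, 249.3]
tool_rot: [0.095, 0.995, 0.0, -0.0]
wrist_force: [-0.4, -0.6, -0.2]
gripper_width: 6.9
35.9 [ 597.4 -268.   249.4] 169.1 [-0.18  0.47  0.43 -0.   -1.53 -0.01]
```

View pics/c19.png

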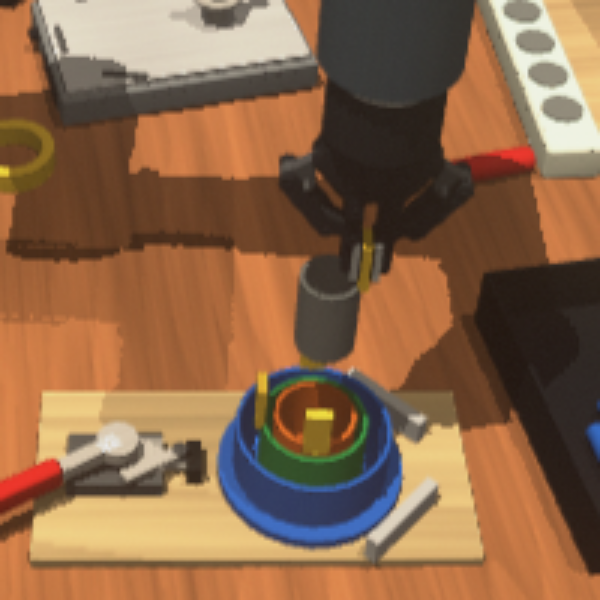

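```bash
python3 -m jog '[[0,0,-2,0,0,0,1],[0,0,-2.5,0,0,0,1],[0,0,-1.5,0,0,0,1],[0,0,0,0,0,0,1],[0,0,0,0,0,0,1]]'
python3 meas.py 20
python3 - <<'E'
from h import *
S=load("20")
p,d,c=S["side"]; W=cloud(c,d)
yl=hsv(p,(20,110,40),(34,255,255))>0
sat=cv2.cvtColor(p,cv2.COLOR_BGR2HSV)[...,1]
R=np.hypot(W[...,0]-574,W[...,1]+264)
for z0,z1,rm in ((105,150,34),(150,176,27),):
    m=(d>0)&(R<rm)&(W[...,2]>z0)&(W[...,2]<z1)&(sat<90); P=W[m]; print(z0,len(P), circ(P[:,:2]) if len(P)>10 else "")
m=(d>0)&(hsv(p,(5,180,50),(14,255,255))>0)&(R<40)&(abs(W[...,2]-82)<4);print(circ(W[m][:,:2]))
cv2.imwrite('pics/c20.png',cv2.resize(p[250:400,280:450],None,fx=4,fy=4))
E
```

```text
clock: 36.4
tcp_pos: [597.4, -268.8, 190.0]
tool_rot: [0.096, 0.995, -0.0, 0.0]
wrist_force: [-0.2, 1.2, 0.4]
gripper_width: 7.0
36.5 [ 597.8 -269.1  190.9] 169.0 [-0.18  0.48  0.31  0.   -1.39 -0.01]
105 270 [ 574.84815315 -267.57706503   20.09272261]
150 259 [ 574.70860955 -267.35827633   19.86624462]
[ 573.45564025 -265.72650798   29.2420804 ]
```

View pics/c20.png

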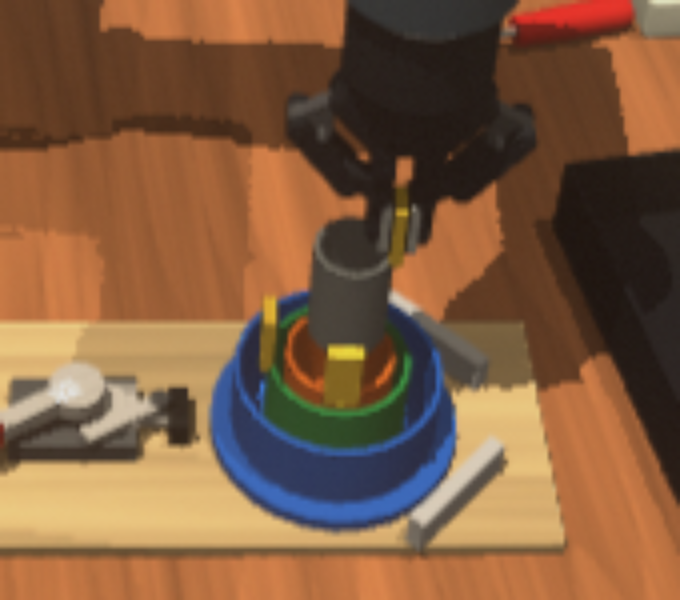

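```bash
python3 -m jog '[[-0.1,0.1,-1.5,0,0,0,1],[0,0,-1.5,0,0,0,1],[0,0,-0.5,0,0,0,1],[0,0,0,0,0,0,1],[0,0,0,0,0,0,1]]'
python3 -m jog '[[0,0,-2,0,0,0,1],[0,0,-1.2,0,0,0,1],[0,0,-0.7,0,0,0,1],[0,0,0,0,0,0,1],[0,0,0,0,0,0,1]]'
python3 -m jog '[[0,0,-0.4,0,0,0,1],[0,0,-0.2,0,0,0,1],[0,0,0,0,0,0,1],[0,0,0,0,0,0,1]]'
```

```text
clock: 37.0
tcp_pos: [596.6, -268.2, 155.6]
tool_rot: [0.096, 0.995, -0.0, 0.001]
wrist_force: [-0.3, 0.2, -0.2]
gripper_width: 6.9
clock: 37.5
tcp_pos: [596.4, -268.1, 115.9]
tool_rot: [0.096, 0.995, -0.0, 0.0]
wrist_force: [-0.1, -0.8, -0.6]
gripper_width: 7.1
clock: 37.9
tcp_pos: [596.1, -267.9, 109.4]
tool_rot: [0.096, 0.995, -0.0, 0.0]
wrist_force: [0.3, 0.4, 0.4]
gripper_width: 6.9
```

```bash
python3 -m jog '[[0,0,-0.1,0,0,0,1],[0,0,0,0,0,0,1],[0,0,0,0,0,0,0.3],[0,0,0,0,0,0,0.3],[0,0,0,0,0,0,0.3]]'
python3 -m jog '[[0,0,2,0,0,0,0.3],[0,0,4,0,0,0,0.3],[0,0,4,0,0,0,0.3],[0,0,2,0,0,0,0.3],[-2.5,0,0,0,0,0,0.3]]'
python3 -m jog '[[-4.5,0.8,0,0,0,7,1],[-4.5,0.8,0,0,0,7,1],[-4.5,0.8,0,0,0,7,1],[-4.5,0.8,0,0,0,7,1],[-4.5,0.8,0,0,0,7,1]]'
python3 -m jog '[[0,0,0,0,0,0,1],[0,0,0,0,0,0,1],[0,0,0,0,0,0,1]]'
python3 meas.py 21
python3 - <<'E'
from h import *
S=load("21")
for n in S:
    p,d,c=S[n]; W=cloud(c,d)
    s=(d>0)&(hsv(p,*RNG["red"])>0)&(np.hypot(W[...,0]-350,W[...,1]+278)<70); Q=W[s]; 
    if len(Q)>10: m=Q.mean(0); vt=np.linalg.svd(Q[:,:2]-m[:2],full_matrices=False)[2]; print(n,"handle red",len(Q),m.round(1),np.degrees(np.arctan2(vt[0,1],vt[0,0])),np.percentile(Q,[2,98],axis=0).round())
    m=(d>0)&(abs(W[...,0]-430)<40)&(abs(W[...,1]+247)<30)&(W[...,2]>30)&(W[...,2]<75); Q=W[m]; print("pivot region",np.percentile(Q[:,2],[50,98]) if len(Q) else "")
p=S["side"][0];cv2.imwrite('pics/c21.png',cv2.resize(p[250:400,240:430],None,fx=4,fy=4))
E
```

```text
clock: 38.4
tcp_pos: [596.0, -267.9, 108.3]
tool_rot: [0.096, 0.995, 0.0, -0.0]
wrist_force: [-0.9, 0.0, 0.2]
gripper_width: 29.9
clock: 38.9
tcp_pos: [573.8, -268.4, 231.4]
tool_rot: [0.095, 0.995, -0.001, 0.003]
wrist_force: [-0.1, -1.4, 0.5]
gripper_width: 29.9
clock: 39.4
tcp_pos: [344.1, -227.6, 228.3]
tool_rot: [-0.21, 0.978, -0.0, 0.0]
wrist_force: [0.5, 0.4, 1.5]
gripper_width: 0.1
clock: 39.7
tcp_pos: [346.8, -228.0, 228.6]
tool_rot: [-0.208, 0.978, -0.0, 0.0]
wrist_force: [0.2, -0.2, -0.2]
gripper_width: -0.1
39.8 [ 346.9 -228.   228.2] 204.0 [-0.2  -0.01 -0.24  0.   -1.34  0.62]
pivot region [38.53751613 56.87413311]
side handle red 249 [ 346.7 -282.4   53.1] -156.48984818858113 [[ 318. -298.   42.]
 [ 377. -265.   59.]]
pivot region [45.72537584 54.05871142]
```

View pics/c21.png

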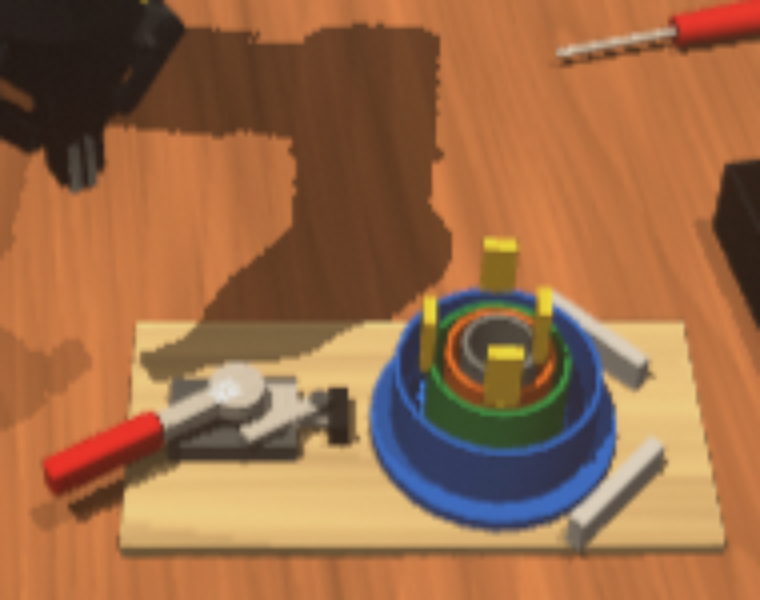

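View pics/top21.png

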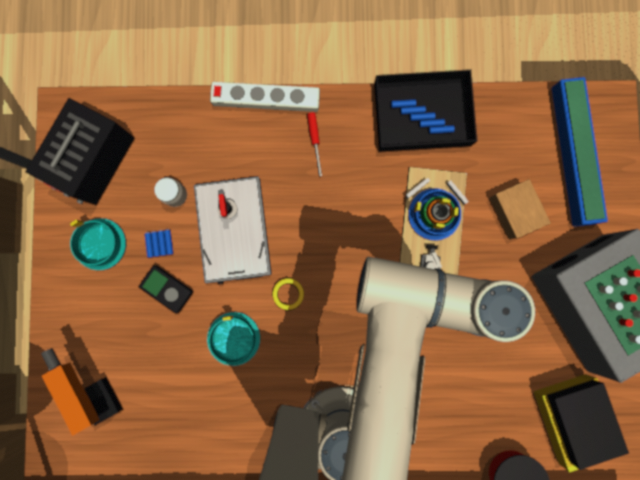

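The grey tub is inside the orange at (500,340) in the crop, and all four ears stand apart. The handle is open with its grip at about (347,-281). Compute the push arc.

```bash
python3 -m jog '[[-1.1,-1.5,-3,0,0,0,1],[0,0,-4,0,0,0,1],[0,0,-4,0,0,0,1],[0,0,-4,0,0,0,1],[0,0,-2.7,0,0,0,1]]'
python3 -m jog '[[0,0,0,0,0,0,1],[0,0,0,0,0,0,1],[0,0,0,0,0,0,1]]'
python3 - <<'E'
from h import *
pv=np.array([425.,-247.]);P=[]
for q in range(0,97,6):
    t=np.radians(-156+q);u=np.array([np.cos(t),np.sin(t)]);n=np.array([np.sin(t),-np.cos(t)]);P.append(pv+80*u+19*n)
P=np.array(P);print(P[0],P[-1]);print((np.diff(P,axis=0)/10).round(2).tolist())
o=manip.get_obs();print(o["tcp_pos"],o["wrist_force"],(P[0]-o["tcp_pos"][:2]))
S=snap("22");p=S["side"][0];cv2.imwrite('pics/c22.png',cv2.resize(p[250:400,220:410],None,fx=4,fy=4))
E
```

```text
clock: 40.3
tcp_pos: [334.4, -242.5, 48.5]
tool_rot: [-0.208, 0.978, 0.001, -0.002]
wrist_force: [-0.1, -0.6, 0.6]
gripper_width: 0.0
clock: 40.6
tcp_pos: [336.8, -243.5, 52.9]
tool_rot: [-0.208, 0.978, -0.001, 0.001]
wrist_force: [-0.1, -0.4, -0.3]
gripper_width: -0.5
[ 344.18836717 -262.18156775] [ 448.54551733 -325.7820323 ]
[[0.2, -0.84], [0.29, -0.81], [0.37, -0.78], [0.45, -0.73], [0.53, -0.68], [0.59, -0.62], [0.66, -0.56], [0.71, -0.49], [0.76, -0.41], [0.8, -0.33], [0.83, -0.24], [0.85, -0.15], [0.86, -0.07], [0.86, 0.02], [0.85, 0.11], [0.84, 0.2]]
[ 336.75171155 -243.45674333   52.86901358] [-0.05249543 -0.44580386 -0.34486243] [  7.43665562 -18.72482442]
```

View pics/c22.png

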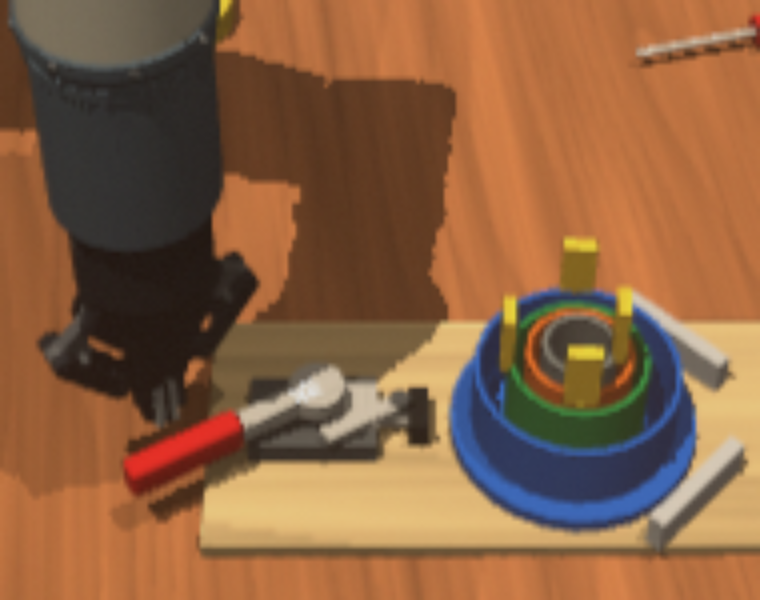

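```bash
python3 -m jog '[[0.4,-1,0,0,0,0,1],[0.34,-0.87,0,0,0,0,1],[0,0,0,0,0,0,1]]'
python3 -m jog '[[0.2,-0.84,0,0,0,6,1],[0.29,-0.81,0,0,0,6,1],[0.37,-0.78,0,0,0,6,1],[0.45,-0.73,0,0,0,6,1],[0,0,0,0,0,0,1]]'
python3 -m jog '[[0.53,-0.68,0,0,0,6,1],[0.59,-0.62,0,0,0,6,1],[0.66,-0.56,0,0,0,6,1],[0,0,0,0,0,0,1]]'
python3 meas.py 23
python3 -c "
import cv2;p=cv2.imread('pics/side23.png');cv2.imwrite('pics/c23.png',cv2.resize(p[250:400,220:410],None,fx=4,fy=4))"
```

```text
clock: 41.0
tcp_pos: [343.4, -262.8, 51.7]
tool_rot: [-0.207, 0.978, -0.0, 0.0]
wrist_force: [0.3, 1.0, -0.5]
gripper_width: 0.4
clock: 41.5
tcp_pos: [355.0, -293.4, 51.0]
tool_rot: [-0.407, 0.914, 0.001, -0.001]
wrist_force: [-2.6, 1.9, 2.3]
gripper_width: -0.3
clock: 41.9
tcp_pos: [371.8, -311.8, 50.8]
tool_rot: [-0.544, 0.839, 0.001, -0.001]
wrist_force: [-6.1, -0.2, 2.6]
gripper_width: -0.3
42.0 [ 371.5 -311.5   50.8] 245.7 [-0.37  0.29 -0.39  0.   -0.9   1.52]
```

View pics/c23.png

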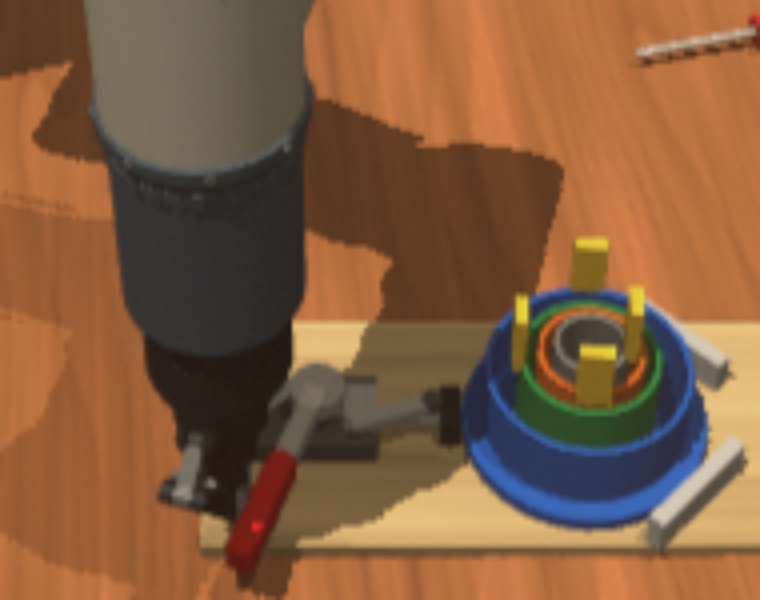

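The handle follows the fingers and the pad has reached the tub. Continue along the arc.

```bash
python3 -m jog '[[0.71,-0.49,0,0,0,6,1],[0.76,-0.41,0,0,0,6,1],[0.8,-0.33,0,0,0,6,1],[0,0,0,0,0,0,1]]'
python3 -m jog '[[0.83,-0.24,0,0,0,6,1],[0.85,-0.15,0,0,0,6,1],[0.86,-0.07,0,0,0,6,1],[0,0,0,0,0,0,1]]'
python3 meas.py 24
python3 -c "
import cv2;p=cv2.imread('pics/side24.png');cv2.imwrite('pics/c24.png',cv2.resize(p[250:400,220:410],None,fx=4,fy=4))"
```

```text
clock: 42.4
tcp_pos: [394.9, -324.3, 50.8]
tool_rot: [-0.668, 0.744, 0.001, -0.001]
wrist_force: [-5.5, -2.7, 0.1]
gripper_width: -0.1
clock: 42.8
tcp_pos: [422.3, -328.6, 51.3]
tool_rot: [0.776, -0.631, 0.001, -0.0]
wrist_force: [-0.8, -0.4, -0.6]
gripper_width: -0.1
42.9 [ 421.7 -328.5   51.4] -78.3 [-0.37  0.37 -0.26 -0.   -0.94  2.14]
```

View pics/c24.png

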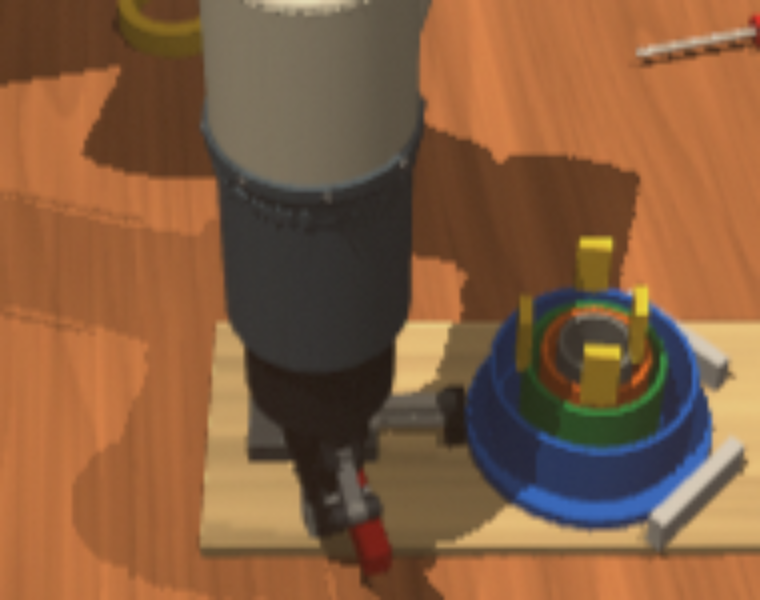

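```bash
python3 -m jog '[[0.86,0.02,0,0,0,6,1],[0.4,0.05,0,0,0,3,1],[0,0,0,0,0,0,1],[0,0,0,0,0,0,1]]'
python3 -m jog '[[-2,0.5,0,0,0,0,1],[-3,1,0,0,0,0,1],[0,0,3,0,0,0,1],[0,0,5,0,0,0,1],[0,0,5,0,0,0,1]]'
python3 -m jog '[[0,0,5,0,0,0,1],[-3,4,0,0,0,0,1],[-3,5,0,0,0,0,1],[-3,5,0,0,0,0,1],[0,5,0,0,0,0,1]]'
python3 -m jog '[[0,5,0,0,0,0,1],[0,5,0,0,0,0,1],[0,5,0,0,0,0,1],[0,3,0,0,0,0,1],[0,0,0,0,0,0,1]]'
python3 meas.py 25 tub1,583,-264
python3 - <<'E'
from h import *
S=load("25")
for n in S:
    p,d,c=S[n]; W=cloud(c,d)
    s=(d>0)&(hsv(p,*RNG["red"])>0)&(np.hypot(W[...,0]-425,W[...,1]+247)<140); Q=W[s]; m=Q.mean(0); vt=np.linalg.svd(Q[:,:2]-m[:2],full_matrices=False)[2]; print(n,"handle",len(Q),m.round(1),np.degrees(np.arctan2(vt[0,1],vt[0,0])), "dir from pivot",np.degrees(np.arctan2(m[1]+247,m[0]-425)))
p=S["side"][0];cv2.imwrite('pics/c25.png',np.hstack([cv2.resize(p[250:400,260:410],None,fx=2.6,fy=3),cv2.resize(S["top"][0][150:310,380:500],None,fx=3,fy=2.8125)]))
E
```

```text
clock: 43.3
tcp_pos: [434.0, -327.8, 51.5]
tool_rot: [0.823, -0.568, 0.0, -0.0]
wrist_force: [0.6, -0.1, -0.9]
gripper_width: -0.1
clock: 43.8
tcp_pos: [382.8, -312.6, 182.7]
tool_rot: [0.823, -0.568, -0.001, 0.0]
wrist_force: [2.0, -1.1, -0.0]
gripper_width: 0.1
clock: 44.3
tcp_pos: [299.8, -136.6, 231.4]
tool_rot: [0.822, -0.569, 0.0, -0.001]
wrist_force: [2.2, 1.4, 0.8]
gripper_width: 0.0
clock: 44.8
tcp_pos: [302.2, 45.5, 231.4]
tool_rot: [0.825, -0.565, -0.0, -0.001]
wrist_force: [0.6, -0.5, 0.3]
gripper_width: -0.0
44.9 [302.3  43.1 231.3] -69.0 [ 0.67 -0.25 -0.44 -0.   -1.39  1.27]
top tub1 rim 308 [ 584.4 -264.    56.2] 66.8
top tub1 ear 93 [ 578.2 -243.1] 110.8 normal -18.0
side tub1 rim 519 [ 583.5 -263.    55.5] 66.0
side tub1 ear 246 [ 579.8 -256.4] 110.4 normal -12.9
tub1 C [ 583.9 -263.5] E [ 579.  -249.8] dir 109.7 dist 14.6
top handle 122 [ 463.6 -322.2   57.3] -65.7676227309432 dir from pivot -62.804885952384154
side handle 215 [ 461.2 -326.4   54.4] -67.00321366100759 dir from pivot -65.51103133708224
```

View pics/c25.png

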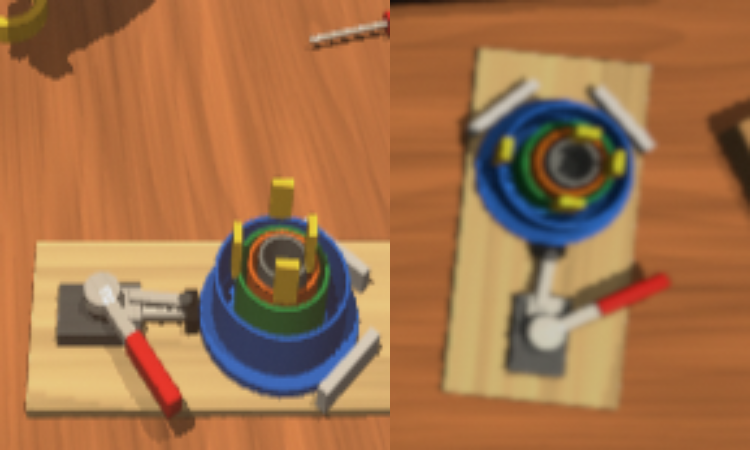

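The handle rests at about -65° (q about 1.6) with the robot away, and the tub is at the seat. Last check: nested rim heights and the bystanders.

```bash
python3 - <<'E'
from h import *
S=load("25")
for n in S:
    p,d,c=S[n]; W=cloud(c,d); H=cv2.cvtColor(p,cv2.COLOR_BGR2HSV)
    R=np.hypot(W[...,0]-584,W[...,1]+263.5)
    for nm,m,z in(("tub1",hsv(p,*RNG["blue"]),67),("tub3",hsv(p,(50,100,30),(75,255,255)),77),("tub4",hsv(p,(5,180,50),(14,255,255)),84),("tub5",(H[...,1]<90).astype(np.uint8),91)):
        P=W[(m>0)&(R<68)&(d>0)&(abs(W[...,2]-z)<5)]
        if len(P)>12: q=circ(P[:,:2]); A=np.c_[P[:,:2]-q[:2],np.ones(len(P))]; print(n,nm,z,len(P),q.round(1),np.median(P[:,2]).round(1),"tilt",np.linalg.lstsq(A,P[:,2],rcond=None)[0][:2].round(3))
a=cv2.imread("pics/top0.png");b=cv2.imread("pics/top25.png");cv2.imwrite("pics/c26.png",np.hstack([cv2.resize(a,(400,300)),cv2.resize(b,(400,300))]))
E
```

```text
top tub1 67 169 [ 584.2 -262.8   57.7] 66.8 tilt [0.001 0.003]
top tub3 77 87 [ 584.  -263.4   38.6] 77.0 tilt [0.008 0.016]
top tub4 84 68 [ 584.3 -264.    29. ] 83.2 tilt [-0.007  0.002]
top tub5 91 71 [ 583.5 -264.2   19.7] 91.4 tilt [-0.016  0.001]
side tub1 67 177 [ 583.2 -263.9   57.6] 66.0 tilt [-0.002  0.001]
side tub3 77 92 [ 583.1 -264.5   39.1] 76.1 tilt [-0.005 -0.001]
side tub4 84 93 [ 583.2 -265.1   29.8] 82.4 tilt [0.014 0.014]
side tub5 91 70 [ 582.5 -266.1   19.7] 89.3 tilt [-0.032  0.014]
```

View pics/c26.png

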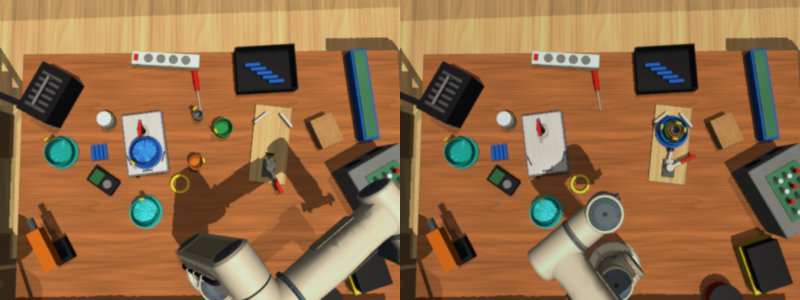

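All four rims are level at the expected heights, and the bystanders look unmoved. Hand in.

```bash
python3 -c "
from workcell import manip
print(manip.sign_off())"
```

```text
the job is handed in; nothing more can be done
None
```

The job is done and handed in at about 45 s on the robot's clock. No verdict was reported.

- **Knob:** I felt it give clockwise and turned it about 3.05 rad, against the 2.6 needed. The bar rose about 15 mm, which agrees.
- **Blue tub:** I lifted it off under the raised flange and stood it on the cradle board between the V stop and the pad.
- **Nest:** Green, orange and grey went in, in that order. The white tub was not on the bench. None of the tubs appeared to have been knocked aside.
- **Clamp:** I pushed the handle past its centre. It stayed at about q = 1.6 with the robot away.

**Last checks:**
- The blue tub's centre was at about (584, -263.5), against the (584, -263.5) I worked out for the seat.
- The four rims stood at z 67, 77, 83 and 91 from the top camera, against 67, 77, 84 and 91 expected, so each tub looks fully seated.
- The side camera read 1–2 mm lower throughout, and for the grey tub gave a slope of about 2°. That is within camera error.
- The bystanders look unmoved in the before and after pictures. I compared them by eye and did not measure them.
- No check failed.

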